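Put the vacuum trap back on its feet and set the throttle valve

ROBOT

A 6-joint arm with a two-finger parallel gripper is mounted at the origin on the work surface. World frame = base frame: x ahead of the robot, y to its left, z up, the work surface at z = 0. Lengths are in m, angles in rad, forces in N, time in s.
With the tool pointing down it reaches from about 0.25 to 0.775 m from the base axis. Payload 4 kg.
Tool frame: the origin (TCP) lies midway between the tips of the shut fingers; the grasp point (between the pads) lies 19 mm behind it (robot.tcp_to_grasp is the distance from the TCP to the grasp point, in m); z points along the fingers, x is the direction in which the jaws open and shut, and the axes are right-handed (so a half turn about z gives the same grasp; the last joint's range is limited). The gripper opens to 94 mm and grips with 3 to 60 N. Pads are 16 mm wide; open, the fingers measure 119 mm over their backs; the gripper's body (75 mm by 177 mm) begins 78 mm behind the grasp point.
Start: joints at [1.183, 0.087, 1.371, -0, 1.684, -0.103], TCP at [0.155, 0.528, 0.206] pointing down, gripper open.
Joint ranges: [-3.1, 3.1], [-0.76, 2.03], [0.27, 2.55], [-1.08, 4.22], [0.17, 2.65], [-2.57, 2.57]. Speed limits (rad/s): [2.79, 2.79, 3.14, 3.14, 3.14, 3.14].

INTERFACE

Orientations are given as [roll, pitch, yaw] about the fixed x, y, z axes, in that order (R = Rz(yaw) Ry(pitch) Rx(roll)).
In Python, from bench import get_obs, vision, robot gives the robot as it stands.
- The arm moves only by the tool servo_tool, never from a script. Its argument "targets" is text: rows parted by semicolons, each of 7 numbers parted by spaces: the opening, from 0 (shut) to 1 (fully open), then the shift along the tool's x, y, z as a fraction of full scale, then the turn, a rotation vector about the tool's x, y, z as a fraction of full scale. A call has 1 to 12 rows; each row is the pose to reach, as a shift and turn from the pose commanded when the call began, along the tool's axes at that moment, turning the shorter way round; what a row does not reach only later rows make up. Full scale, the value 1, is 0.25 m for a shift and pi rad for a turn. A row lasts 1/12 s, in which the tool goes at most 41.7 mm and 7.16 degrees, less where a joint would pass 70% of its speed; a pose out of reach is approached as far as the arm can. A call with a number of a shift or a turn outside -1 to 1 is refused whole. A call with a gripper value outside its range is refused whole. The fingers move at their own pace and stop on an object; the grip force is fixed at half the most. Time passes only in rows, so rows that repeat a pose let the fingers close. It gives the time, the measured TCP pose, the force and the opening at its end, in the units of the state.
- get_obs(): the state, without advancing time (a new reading comes with each control period).
- vision.snapshot(name): name is "scene" or "side" or "wrist"; returns a dict with "image" (400x640x3 uint8, red, green, blue), "mtx" (3x3 intrinsics, pixels), "k1" (the pictures are not rectified: a ray, as slopes to the right and down, at radius r is drawn at 1 + k1 r^2 times it, then the intrinsics apply), "world_from_camera" (4x4, takes a point from camera to world coordinates); the wrist camera has in their place "T_tool_cam" (4x4, takes a point from camera to tool coordinates, whose origin is the TCP and whose axes are the tool frame's). Camera axes: x right, y down, z forward; pixel columns grow to the right and rows downward; lengths in m; the calibration is good to about 2 mm. A picture is of the moment at which its call begins: read the wrist's pose just before it. There is no depth.
- robot.close_job(): hands the job in, once; it reports no verdict.
The state is a dict: "time": time; "joint_positions": joint angles; "qvel": joint speeds; "joint_torque": joint torques, N m; "tool_pos": TCP position; "ee_rot": TCP orientation; "wrist_force": force on the tool from outside, world axes, zero at the start; "wrist_torque": the same for the moment, N m; "width": finger opening in m.
Only numpy, scipy, OpenCV 4.12 (cv2) and the standard library are available. Lean on these libraries where they do the work, as an engineer would, in place of code of your own. Each camera call takes 0.05 s, during which the arm holds its last target.

TASK

The trap bottle of the bench vacuum line has been knocked over: first stand it upright in its empty spill tray and let go of it. Then set the throttle valve by the crank handle on its handwheel: close it (clockwise from above) fully to the stop and from there back it off exactly two full turns. Finish still gripping the crank handle, keeping the wheel still at that setting so that a colleague can lock the spindle; do not move or knock over anything else on the bench.

Things in the scene. Friction and masses are not known exactly. Their poses are not given: they have to be found in the camera images.
- trap_bottle: White square bottle, 200 g, lying on a flat side, cap away from the robot (within 30 degrees), axis 31 mm up. Origin: centre of its underside; +z along its axis to the cap (up when it stands). Body 62 x 62 to z 100 mm, shoulder to 125, neck 29 wide, round grey cap 34 wide from z 138 to 166, two hose stubs to 184. Held lightly by the cap it pivots between the fingers and swings to hang upright.
- spill_tray: Grey open square tray fixed to the bench, 150 x 150 mm, 26 mm high, walls and floor 4 mm thick; left or right of the bottle, on the other side from the valve. Origin: centre of its underside, x and y along its sides, z up.
- handwheel (a joint): Turn of the aluminium valve handwheel about its vertical axis, rad. 0 = closed, hard against its stop; grows counterclockwise seen from above as it opens; two turns = 12.566; can go to 25. Begins 3 to 10. Stiff (about 0.12 N m, 3 to 4 N at the handle) and stays where it is left.
- wheel_center (a point): On the vertical wheel axis, mid rim, 122 mm above the bench, fixed to the valve. Wheel 106 mm wide, rim 12 mm thick (top at 128 mm), hub below 134 mm. Valve on a plate 96 mm wide along this point's x axis, from x -105 mm (hose barb to -138) to +165; gauge at x +107, top below 118 mm high. At joint 0 the crank handle is on the -x side; its angle about z from there is the joint value.
- crank_handle: Upright black handle on the wheel rim, 20 mm wide, 51 mm tall, its axis 40 mm from the wheel axis. Origin: on its own axis near mid height, 155 mm above the bench, the place to grip; reaches from 26 mm below to 25 mm above it. It spins freely about its own upright axis, so fingers gripping it need not turn while they carry it round the circle.
- tip_box: Bystander: open-lidded box of pipette tips, 122 x 84 x 67 mm. Origin: centre of its underside.
- tube_rack: Bystander: white rack of capped tubes, 90 x 210 x 104 mm. Origin: centre of its underside.
- beaker: Bystander: clear beaker, 68 mm wide, 90 mm tall. Origin: centre of its underside.
- dish_stack: Bystander: stack of four culture dishes, 88 mm wide, 53 mm tall. Origin: centre of its underside.
- reagent_bottle: Bystander: upright amber bottle, 72 mm wide, 150 mm tall. Origin: centre of its underside.
- timer: Bystander: flat bench timer, 62 x 62 x 16 mm. Origin: centre of its underside.
- marker: Bystander: black marker pen lying flat, 132 mm long, 19 mm thick. Origin: centre of its underside.

How it is judged:
By the outcome, as a careful person would: the job done as asked, in the order asked, and still so for the second after the job is handed in, while the arm keeps its last pose, push and grip.
It also fails if it takes over 72 s, if anything falls off the work surface, if the arm or the gripper's body presses on something with over 40 N, if the wrist force passes 120 N, or if a joint passes its speed limit or range.

## Working session

There is one attempt and no reset: what is moved stays moved. The work goes in short steps, Python scripts to look and compute and a tool call to move; the robot and the scene stay as the last step left them, time stands still between calls to the robot, and variables do not carry over. Pictures are saved under pics/ and viewed, and the job is handed in when it is done.

Besides the shell and the picture viewer there is one more tool, called after "Call:" as name(argument=value, ...), one argument or row to a line, values as JSON. servo_tool: Moves the arm, as the interface text tells. Its arguments: {"type":"object","properties":{"targets":{"type":"string"}},"required":["targets"]}

```bash
mkdir -p pics; ls
cat > h.py <<'E'
import numpy as np, cv2
from bench import get_obs, vision, robot
from scipy.spatial.transform import Rotation as R
def rot(o):
    e=np.array(o["ee_rot"]); return R.from_euler('xyz',e).as_matrix() if e.size==3 else (e if e.shape==(3,3) else R.from_quat(e).as_matrix())
def snap(name,fn):
    o=get_obs(); s=vision.snapshot(name)
    if name=="wrist":
        T=np.eye(4);T[:3,:3]=rot(o);T[:3,3]=o["tool_pos"]; s["world_from_camera"]=T@np.array(s["T_tool_cam"])
    cv2.imwrite("pics/"+fn+".png",s["image"][:,:,::-1]); 
    np.savez("pics/"+fn+".npz",mtx=s["mtx"],k1=s["k1"],w=s["world_from_camera"],image=s["image"]); return s
def load(fn):
    d=np.load("pics/"+fn+".npz"); return dict(mtx=d["mtx"],k1=float(d["k1"]),world_from_camera=d["w"],image=d["image"])
def ray(s,u,v):
    K=np.array(s["mtx"]); x=(u-K[0,2])/K[0,0]; y=(v-K[1,2])/K[1,1]; rd=np.hypot(x,y); r=rd
    for _ in range(30): r=rd/(1+s["k1"]*r*r)
    f=r/rd if rd>0 else 1
    W=np.array(s["world_from_camera"]); d=W[:3,:3]@np.array([x*f,y*f,1]); return W[:3,3],d/np.linalg.norm(d)
def onz(s,u,v,z):
    c,d=ray(s,u,v); return c+d*(z-c[2])/d[2]
def proj(s,p):
    W=np.array(s["world_from_camera"]); q=W[:3,:3].T@(np.array(p)-W[:3,3]); x,y=q[0]/q[2],q[1]/q[2]; f=1+s["k1"]*(x*x+y*y); K=np.array(s["mtx"]); return np.array([K[0,0]*x*f+K[0,2],K[1,1]*y*f+K[1,2]])
def tri(s1,p1,s2,p2):
    a,d=ray(s1,*p1); b,e=ray(s2,*p2)
    t=np.linalg.lstsq(np.stack([d,-e],1),b-a,rcond=None)[0]; A=a+d*t[0];B=b+e*t[1]; return (A+B)/2,np.linalg.norm(A-B)
E
python3 - <<'E'
from h import *
np.set_printoptions(precision=4,suppress=True)
o=get_obs(); print(o); print(robot.tcp_to_grasp, dir(robot))
for n in ["scene","side","wrist"]:
    s=snap(n,n+"0"); print(n,s["mtx"],s["k1"],s["world_from_camera"])
E
```

```text
pics
{'time': 0.0, 'joint_positions': array([ 1.1829,  0.088 ,  1.3722, -0.    ,  1.6836, -0.1031]), 'qvel': array([-0.0008, -0.0004,  0.0009,  0.0002, -0.0015, -0.0007]), 'joint_torque': array([ -0.0001, -34.0165, -30.2436,   0.0717,   0.0326,  -0.0002]), 'tool_pos': array([0.1543, 0.5273, 0.2043]), 'ee_rot': array([-3.1414,  0.0022,  1.286 ]), 'wrist_force': array([0.7995, 0.1876, 0.1297]), 'wrist_torque': array([-0.0942, -0.0296, -0.0082]), 'width': 0.09367607847858768}
0.0188 ['IKError', '__class__', '__delattr__', '__dict__', '__dir__', '__doc__', '__eq__', '__format__', '__ge__', '__getattribute__', '__getstate__', '__gt__', '__hash__', '__init__', '__init_subclass__', '__le__', '__lt__', '__module__', '__ne__', '__new__', '__reduce__', '__reduce_ex__', '__repr__', '__setattr__', '__sizeof__', '__str__', '__subclasshook__', '__weakref__', 'close_job', 'tcp_to_grasp']
scene [[410.6296   0.     320.133 ]
 [  0.     410.6296 200.6346]
 [  0.       0.       1.    ]] -0.05522973577939494 [[ 0.8672  0.2863 -0.4075  1.1532]
 [ 0.4978 -0.4727  0.7271 -1.0721]
 [ 0.0155 -0.8334 -0.5524  0.9112]
 [ 0.      0.      0.      1.    ]]
side [[516.0805   0.     317.5068]
 [  0.     516.0805 200.944 ]
 [  0.       0.       1.    ]] -0.14794892865565887 [[ 0.7495 -0.511   0.4209 -0.0186]
 [-0.6618 -0.5941  0.4572 -0.6374]
 [ 0.0164 -0.6212 -0.7835  1.1902]
 [ 0.      0.      0.      1.    ]]
wrist [[335.7871   0.     318.7722]
 [  0.     335.7871 197.8975]
 [  0.       0.       1.    ]] -0.031196944718611112 [[ 0.2808  0.9271  0.2483  0.082 ]
 [ 0.9598 -0.2707 -0.0747  0.5488]
 [-0.002   0.2593 -0.9658  0.3834]
 [ 0.      0.      0.      1.    ]]
```

View pics/scene0.png

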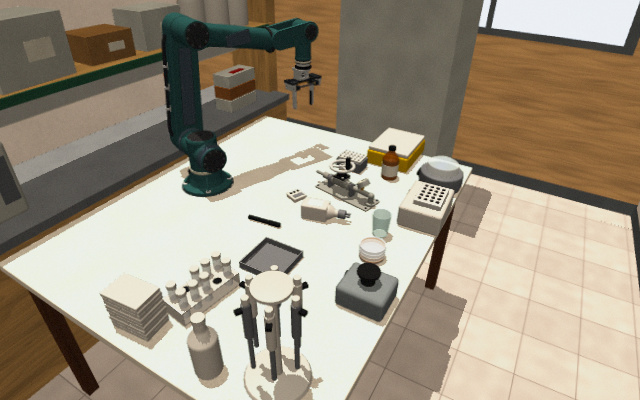

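View pics/side0.png

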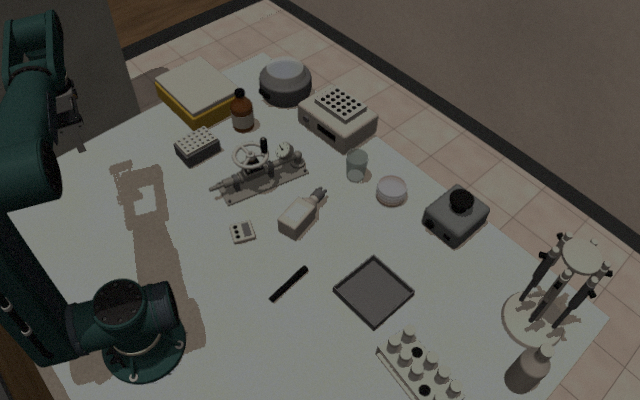

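View pics/wrist0.png

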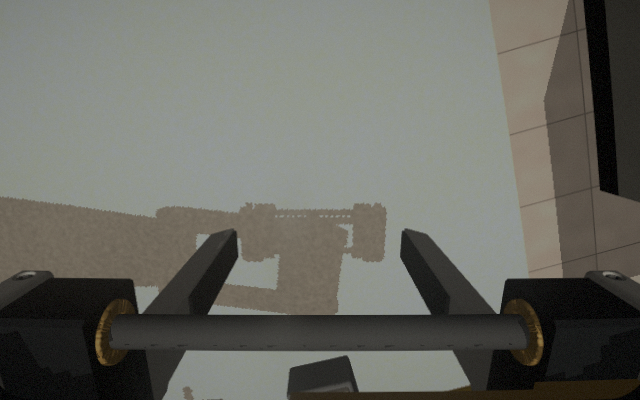

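The overview shows the bottle at about scene (322,210) / side (300,216), the tray at scene (271,258) / side (374,292), and the valve at scene (347,185) / side (258,170). I'll enlarge those areas to pick features.

Run:
```python
from h import *
a=load("scene0")["image"][140:280,230:430,::-1]; cv2.imwrite("pics/sc_crop.png",cv2.resize(a,None,fx=4,fy=4,interpolation=cv2.INTER_CUBIC))
a=load("side0")["image"][120:270,190:390,::-1]; cv2.imwrite("pics/si_crop.png",cv2.resize(a,None,fx=4,fy=4,interpolation=cv2.INTER_CUBIC))
```

```text
(no output)
```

View pics/sc_crop.png

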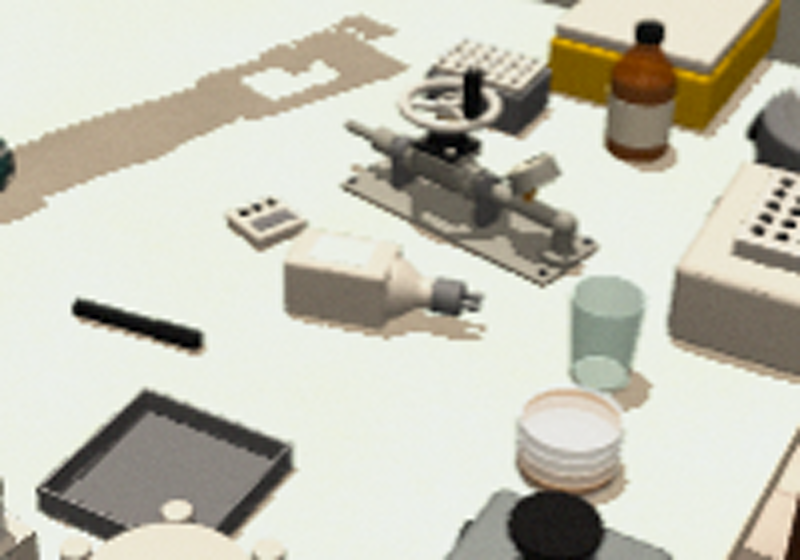

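View pics/si_crop.png

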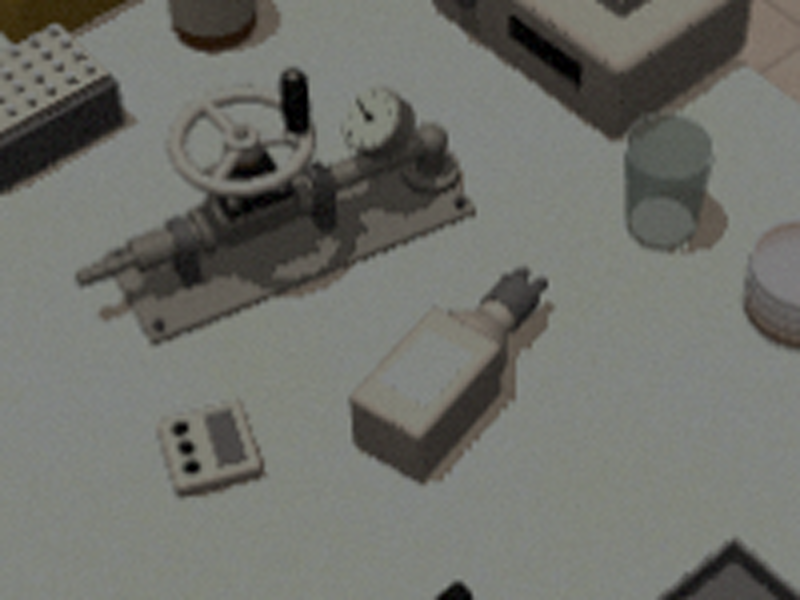

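Run:
```python
from h import *
np.set_printoptions(precision=4,suppress=True)
si=load("side0"); sc=load("scene0")
c=lambda x,y:(190+x/4,120+y/4)
d=lambda x,y:(230+x/4,140+y/4)
for n,p in dict(bnl=(352,402),bfl=(434,308),bfr=(505,350),bnr=(425,440)).items(): print(n,onz(si,*c(*p),.062))
print("ground",onz(si,*c(425,482),0))
print("cap side@31",onz(si,*c(511,300),.031))
for n,p in dict(t1=(285,262),t2=(365,275),t3=(403,237),t0=(325,227)).items(): print("sc",n,onz(sc,*d(*p),.062))
print("cap scene", onz(sc,*d(450,296),.031), tri(si,c(511,300),sc,d(450,296)))
for p in [(374,256),(413,291),(374,328),(333,292)]: print("tray",onz(si,*p,.026))
for p in [(145,391),(292,455),(40,492)]: print("traysc",onz(sc,*d(*p),.026))
# wheel rim: outer extents in side
for p in [(169,140),(316,135),(243,82),(243,195)]: print("rim",onz(si,*c(*p),.122))
for p in [(396,100),(503,107)]: print("rimsc",onz(sc,*d(*p),.122))
print("hub",tri(si,c(242,132),sc,d(449,97)))
print("handle top",onz(si,*c(293,74),.18),onz(sc,*d(474,74),.18),tri(si,c(293,74),sc,d(474,74)))
print("handle bot",onz(si,*c(296,128),.130))
# plate corners z~0.006
for p in [(155,341),(474,211),(460,160)]: print("plate",onz(si,*c(*p),.004))
for p in [(342,185),(546,284),(598,247)]: print("platesc",onz(sc,*d(*p),.004))
```

```text
bnl [0.4616 0.04   0.062 ]
bfl [0.5564 0.0662 0.062 ]
bfr [0.5696 0.0058 0.062 ]
bnr [ 0.4789 -0.0163  0.062 ]
ground [ 0.4833 -0.0095  0.    ]
cap side@31 [0.6192 0.0549 0.031 ]
sc t1 [ 0.4834 -0.0183  0.062 ]
sc t2 [0.5567 0.0015 0.062 ]
sc t3 [0.5562 0.0746 0.062 ]
sc t0 [0.4845 0.0514 0.062 ]
cap scene [0.6193 0.0517 0.031 ] (array([0.6189, 0.0543, 0.0302]), np.float64(0.002117758120513647))
tray [ 0.597 -0.197  0.026]
tray [ 0.5974 -0.3381  0.026 ]
tray [ 0.4497 -0.344   0.026 ]
tray [ 0.4414 -0.2048  0.026 ]
traysc [ 0.4567 -0.2023  0.026 ]
traysc [ 0.6085 -0.2081  0.026 ]
traysc [ 0.4609 -0.3488  0.026 ]
rim [0.4817 0.2694 0.122 ]
rim [0.564  0.2047 0.122 ]
rim [0.5565 0.2816 0.122 ]
rim [0.4901 0.1925 0.122 ]
rimsc [0.4727 0.2093 0.122 ]
rimsc [0.5707 0.2525 0.122 ]
hub (array([0.5208, 0.2335, 0.1294]), np.float64(0.003401731013539683))
handle top [0.5562 0.2153 0.18  ] [0.5613 0.1997 0.18  ] (array([0.5564, 0.2155, 0.1747]), np.float64(0.007244347248247137))
handle bot [0.5531 0.2131 0.13  ]
plate [0.4117 0.2115 0.004 ]
plate [0.6707 0.1554 0.004 ]
plate [0.6973 0.2029 0.004 ]
platesc [0.4124 0.2072 0.004 ]
platesc [0.6735 0.152  0.004 ]
platesc [0.6913 0.2382 0.004 ]
```

The measurements agree with the sizes given. Bottle base is near (0.470, 0.012) with its axis at about 15.5° and the cap centre at (0.619, 0.054). Wheel axis is near (0.521, 0.235), and the handle is at radius 40 mm. The tray centre is near (0.525, -0.272). I'll move to a hover above the cap and look again.

Call:
servo_tool(
  targets="0.7 -0.55 1 -0.2 0 0 -0.1;0.7 -0.55 1 -0.2 0 0 -0.177;0.7 -0.55 1 -0.2 0 0 -0.177;0.7 -0.55 1 -0.2 0 0 -0.177;0.7 -0.55 1 -0.2 0 0 -0.177;0.7 -0.55 1 -0.2 0 0 -0.177;0.7 -0.55 1 -0.2 0 0 -0.177;0.7 -0.55 1 -0.2 0 0 -0.177",
)

```text
time: 0.82
tool_pos: [0.3591, 0.3222, 0.2564]
ee_rot: [3.139, 0.002, 1.837]
wrist_force: [-0.6, 0.5, 0.5]
width: 0.0662
```

```bash
cat >> h.py <<'E'
def go(x,y,z,yaw,tilt=0):
    """fractions from the measured pose to a tool-down target; tilt = leaning about tool x"""
    o=get_obs(); Rm=rot(o); Rt=R.from_euler('xyz',[np.pi,0,yaw]).as_matrix()@R.from_rotvec([tilt,0,0]).as_matrix()
    d=Rm.T@(np.array([x,y,z])-o["tool_pos"])/.25; w=R.from_matrix(Rm.T@Rt).as_rotvec()/np.pi
    print("t",round(o["time"],2),"pos",np.round(o["tool_pos"],4),"rpy",np.round(o["ee_rot"],3),"w",round(o["width"],4),"F",np.round(o["wrist_force"],1)); print("shift",np.round(d,3),"turn",np.round(w,3))
E
python3 -c "
from h import *
go(.61,.054,.25,1.841)"
```

```text
t 0.82 pos [0.3591 0.3222 0.2564] rpy [3.139e+00 2.000e-03 1.837e+00] w 0.0662 F [-0.6  0.5  0.5]
shift [-1.299  0.686  0.029] turn [ 0.001  0.001 -0.001]
```

Call:
servo_tool(
  targets="0.7 -1 0.686 0 0 0 0;0.7 -1 0.686 0 0 0 0;0.7 -1 0.686 0 0 0 0;0.7 -1 0.686 0 0 0 0;0.7 -1 0.686 0 0 0 0;0.7 -1 0.686 0 0 0 0;0.7 -1 0.686 0 0 0 0;0.7 -1 0.686 0 0 0 0;0.7 -1 0.686 0 0 0 0",
)

```text
time: 1.57
tool_pos: [0.5895, 0.1282, 0.2535]
ee_rot: [-3.139, -0.0, 1.838]
wrist_force: [-0.0, 0.4, -0.7]
width: 0.0656
```

```bash
python3 -c "
from h import *
go(.61,.054,.25,1.841)
s=snap('wrist','w1')
for n,p in dict(cap=(.617,.0525,.031),wheel=(.521,.235,.128),hand=(.556,.2145,.18),tray=(.525,-.272,.026)).items(): print(n,proj(s,p))"
```

```text
t 1.57 pos [0.5895 0.1282 0.2535] rpy [-3.139 -0.     1.838] w 0.0656 F [-0.   0.4 -0.7]
shift [-0.308  0.001  0.014] turn [-0.001 -0.    -0.001]
cap [252.99323261 177.97557741]
wheel [451.82767082 151.35725115]
hand [436.83614135 195.82426068]
tray [-3.50366533 28.37089507]
```

View pics/w1.png

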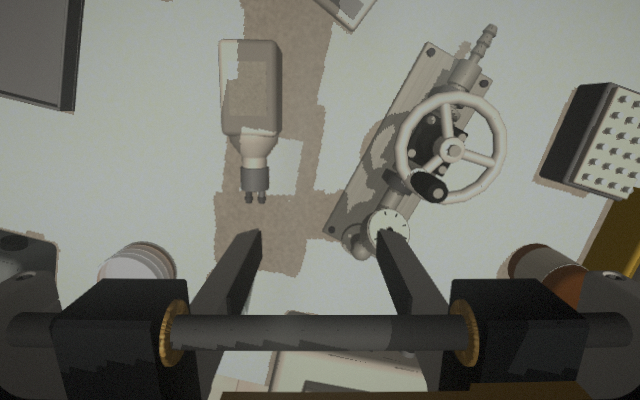

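The wrist view shows the cap at about (256,179), the wheel hub at (453,150) and the handle top at about (430,187). All three are within a few pixels of the predictions. Next I'll refine the numbers.

```bash
python3 -c "
from h import *
np.set_printoptions(precision=4,suppress=True)
s=load('w1')
print('cap',onz(s,256,180,.031),'base',onz(s,250,41,.062))
print('wheel',onz(s,452,148,.122),onz(s,453,150,.132))
a=s['image'][70:230,380:520,::-1]; cv2.imwrite('pics/w1c.png',cv2.resize(a,None,fx=4,fy=4,interpolation=cv2.INTER_CUBIC))
go(.619,.0535,.25,1.841)
"
```

```text
cap [0.6185 0.0566 0.031 ] base [0.4704 0.0226 0.062 ]
wheel [0.5181 0.2365 0.122 ] [0.5195 0.2339 0.132 ]
t 1.62 pos [0.5882 0.13   0.2542] rpy [-3.139 -0.001  1.84 ] w 0.0659 F [0.  1.4 0.3]
shift [-0.328  0.038  0.016] turn [-0.001 -0.    -0.   ]
```

View pics/w1c.png

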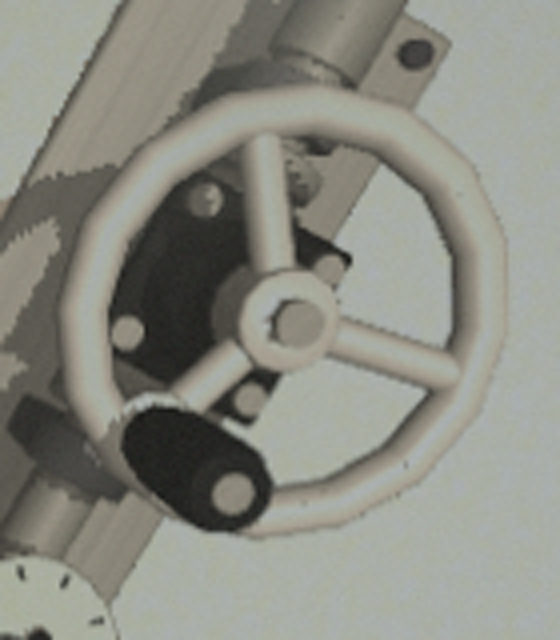

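Call:
servo_tool(
  targets="0.7 -0.16 0.02 0.016 0 0 0;0.7 -0.32 0.04 0.016 0 0 0;0.7 -0.32 0.04 0.15 0 0 0;0.7 -0.32 0.04 0.3 0 0 0;0.7 -0.32 0.04 0.45 0 0 0;0.7 -0.32 0.04 0.6 0 0 0;0.7 -0.32 0.04 0.75 0 0 0;0.7 -0.32 0.04 0.75 0 0 0;0.7 -0.32 0.04 0.75 0 0 0",
)

```text
time: 2.37
tool_pos: [0.6164, 0.0582, 0.0663]
ee_rot: [-3.136, -0.002, 1.844]
wrist_force: [0.1, 0.3, 0.2]
width: 0.0658
```

```bash
python3 -c "
from h import *
go(.6205,.056,.013,1.83)
s=snap('wrist','w2')"
```

```text
t 2.37 pos [0.6164 0.0582 0.0663] rpy [-3.136e+00 -2.000e-03  1.844e+00] w 0.0658 F [0.1 0.3 0.2]
shift [-0.014  0.015  0.213] turn [-0.002 -0.001  0.005]
```

View pics/w2.png

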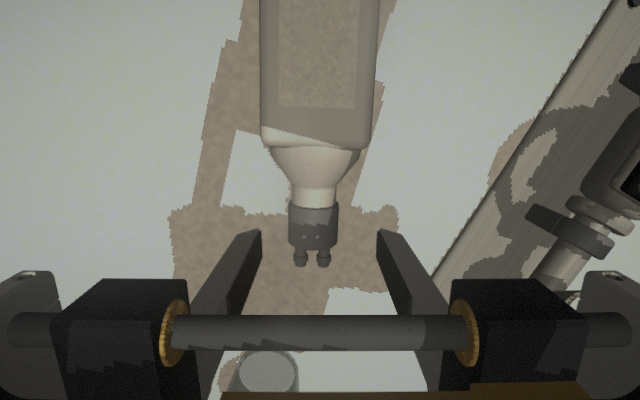

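```bash
python3 -c "
from h import *
s=load('w2'); print(onz(s,313,226,.031),onz(s,316,145,.045),proj(s,[.6205,.056,.031]))
go(.6205,.056,.013,1.83)"
```

```text
[0.61887476 0.05492191 0.031     ] [0.56454462 0.0419799  0.045     ] [313.89582386 228.58943032]
t 2.42 pos [0.6189 0.0579 0.0695] rpy [ 3.141 -0.     1.844] w 0.0657 F [0.1 0.5 0.8]
shift [-0.009  0.004  0.226] turn [ 0.    -0.     0.004]
```

The cap is centred at (313,226), which gives (0.619, 0.055), so it sits between the fingers. I'll go down and close.

Call:
servo_tool(
  targets="0.7 -0.01 0.005 0.1 0 0 0;0.7 -0.01 0.005 0.2 0 0 0;0.7 -0.01 0.005 0.225 0 0 0;0.7 -0.01 0.005 0.225 0 0 0;0 -0.01 0.005 0.225 0 0 0;0 -0.01 0.005 0.225 0 0 0;0 -0.01 0.005 0.225 0 0 0;0 -0.01 0.005 0.225 0 0 0;0 -0.01 0.005 0.225 0 0 0;0 -0.01 0.005 0.225 0 0 0;0 -0.01 0.005 0.225 0 0 0",
)

```text
time: 3.33
tool_pos: [0.6216, 0.0545, 0.0125]
ee_rot: [3.14, -0.0, 1.842]
wrist_force: [0.8, 0.6, 2.0]
width: 0.0335
```

Call:
servo_tool(
  targets="0 0 0 -0.05 0 0 0;0 0 0 -0.1 0 0 0;0 0 0 -0.15 0 0 0;0 0 0 -0.2 0 0 0;0 0 0 -0.26 0 0 0;0 0 0 -0.32 0 0 0;0 0 0 -0.4 0 0 0;0 0 0 -0.48 0 0 0;0 0 0 -0.56 0 0 0;0 0 0 -0.64 0 0 0;0 0 0 -0.72 0 0 0;0 0 0 -0.76 0 0 0",
)

```text
time: 4.33
tool_pos: [0.6221, 0.0543, 0.2065]
ee_rot: [3.136, 0.002, 1.842]
wrist_force: [0.5, -0.1, -1.7]
width: 0.0333
```

```bash
python3 -c "
from h import *
go(.525,-.272,.24,1.57)
s=snap('wrist','w3'); s=snap('side','s3')"
```

```text
t 4.33 pos [0.6221 0.0543 0.2065] rpy [3.136e+00 2.000e-03 1.842e+00] w 0.0333 F [ 0.5 -0.1 -1.7]
shift [-1.153 -0.723 -0.136] turn [0.002 0.    0.087]
```

View pics/s3.png

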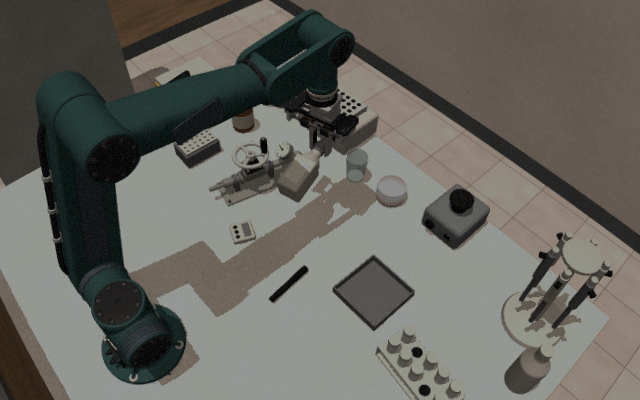

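View pics/w3.png

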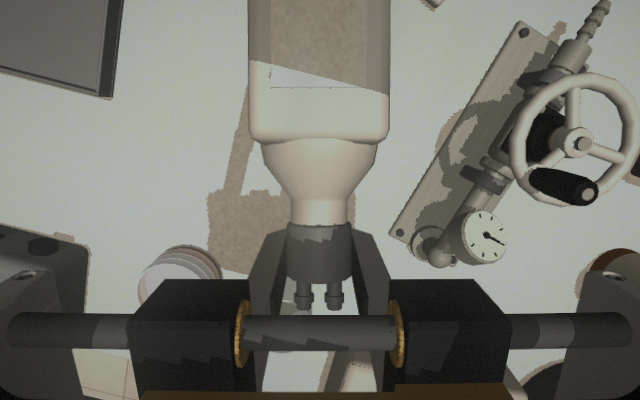

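The bottle is lifted and still partly inclined in the grip, as seen in side (300,175). I'll carry it over the tray first, then square it up there.

Call:
servo_tool(
  targets="0 -0.1 -0.06 -0.05 0 0 0.01;0 -0.2 -0.12 -0.1 0 0 0.02;0 -0.3 -0.19 -0.15 0 0 0.03;0 -0.4 -0.25 -0.15 0 0 0.04;0 -0.5 -0.31 -0.15 0 0 0.05;0 -0.6 -0.38 -0.15 0 0 0.06;0 -0.7 -0.44 -0.15 0 0 0.07;0 -0.8 -0.5 -0.15 0 0 0.08;0 -0.88 -0.55 -0.15 0 0 0.087;0 -0.94 -0.59 -0.15 0 0 0.087;0 -1 -0.63 -0.15 0 0 0.087;0 -1 -0.63 -0.15 0 0 0.087",
)

```text
time: 5.43
tool_pos: [0.5345, -0.2316, 0.2372]
ee_rot: [-3.138, 0.0, 1.564]
wrist_force: [0.2, 0.2, -2.3]
width: 0.0335
```

```bash
python3 -c "
from h import *
go(.525,-.272,.24,1.57)
s=snap('wrist','w4'); s=snap('side','s4')
cv2.imwrite('pics/s4c.png',cv2.resize(s['image'][60:340,230:520,::-1],None,fx=2,fy=2))"
```

```text
t 5.43 pos [ 0.5345 -0.2316  0.2372] rpy [-3.138  0.     1.564] w 0.0335 F [ 0.2  0.2 -2.3]
shift [-0.162 -0.037 -0.011] turn [-0.001  0.    -0.002]
```

View pics/s4c.png

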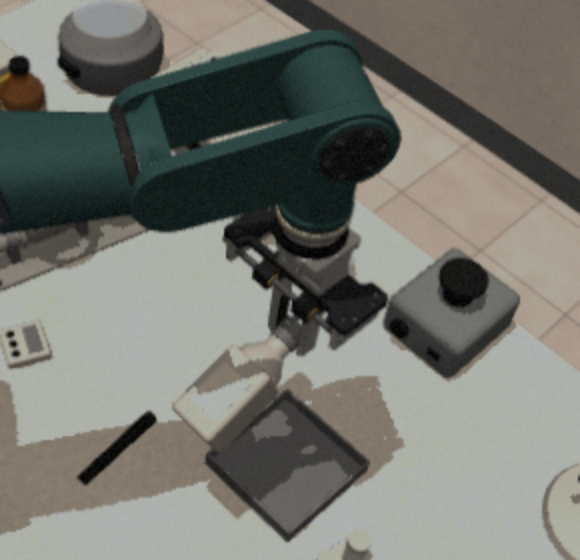

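View pics/w4.png

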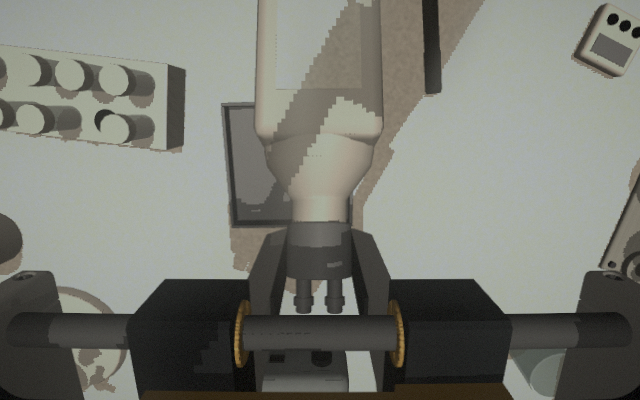

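```bash
python3 -c "
from h import *
s=load('s4')
g=np.array([.5345,-.2316,.2372-.0+.0188])
for a in range(0,80,10):
    r=np.radians(a); d=np.array([np.cos(r),0,np.sin(r)]); n=np.array([-np.sin(r),0,np.cos(r)])
    b=g-.152*d+.031*n
    print(a,[np.round((proj(s,b+np.array([0,q,0]))-[230,60])*2) for q in (.031,-.031)],np.round((proj(s,g)-[230,60])*2))
"
```

```text
0 [array([172., 374.]), array([212., 413.])] [292. 333.]
10 [array([169., 390.]), array([209., 428.])] [292. 333.]
20 [array([170., 402.]), array([209., 440.])] [292. 333.]
30 [array([174., 412.]), array([212., 449.])] [292. 333.]
40 [array([181., 418.]), array([218., 454.])] [292. 333.]
50 [array([190., 421.]), array([227., 456.])] [292. 333.]
60 [array([201., 420.]), array([238., 455.])] [292. 333.]
70 [array([214., 417.]), array([250., 451.])] [292. 333.]
```

The projection check gives an elevation of about 24°, so the full grip keeps the bottle from pivoting. I'll lower it a bit over the tray centre and slightly relax the commanded opening, staying below the 33.5 mm cap contact width (0.356).

Call:
servo_tool(
  targets="0 -0.05 -0.01 0.03 0 0 0;0 -0.1 -0.02 0.06 0 0 0;0 -0.16 -0.02 0.1 0 0 0;0 -0.16 -0.02 0.12 0 0 0;0.34 -0.16 -0.02 0.12 0 0 0;0.34 -0.16 -0.02 0.12 0 0 0;0.34 -0.16 -0.02 0.12 0 0 0;0.35 -0.16 -0.02 0.12 0 0 0;0.35 -0.16 -0.02 0.12 0 0 0;0.35 -0.16 -0.02 0.12 0 0 0",
)

```text
time: 6.37
tool_pos: [0.5315, -0.2685, 0.2099]
ee_rot: [3.141, 0.0, 1.569]
wrist_force: [0.9, -0.5, -2.1]
width: 0.0335
```

```bash
python3 -c "
from h import *
go(.525,-.272,.2,1.57)
s=snap('wrist','w5')"
```

```text
t 6.37 pos [ 0.5315 -0.2685  0.2099] rpy [3.141 0.    1.569] w 0.0335 F [ 0.9 -0.5 -2.1]
shift [-0.014 -0.026  0.039] turn [ 0.  0. -0.]
```

View pics/w5.png

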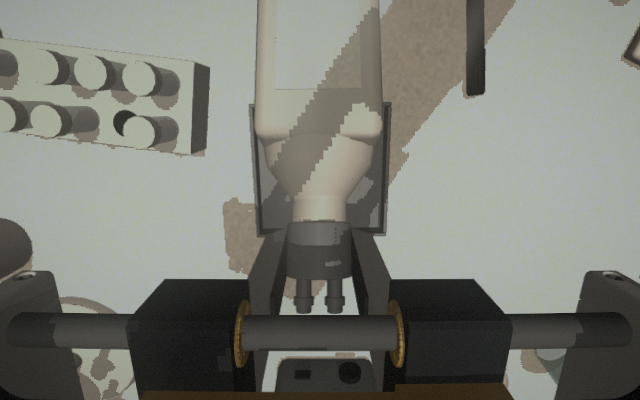

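```bash
python3 -c "
from h import *
s=load('w5')
for p in [(255,235),(386,236),(249,103),(391,102)]: print(onz(s,*p,.026))
print(onz(s,320,103,.026),onz(s,320,235,.026))
s=load('w1')
for p in [(73,111),(83,0)]: print(onz(s,*p,.026))
"
```

```text
[ 0.59796059 -0.34245581  0.026     ]
[ 0.59937122 -0.19104889  0.026     ]
[ 0.45098784 -0.34140094  0.026     ]
[ 0.45016315 -0.19327053  0.026     ]
[ 0.45121468 -0.26730842  0.026     ] [ 0.59799294 -0.2673617   0.026     ]
[ 0.59522874 -0.17453787  0.026     ]
[ 0.47118379 -0.17550123  0.026     ]
```

Tray centre comes out at (0.525, -0.267), aligned with the world axes. Grip stays tight, so I'll tilt the tool itself about the jaw axis to bring the bottle upright.

Call:
servo_tool(
  targets="0 0 0.002 0 -0.035 0 0;0 0 0.008 0 -0.07 0 0;0 0 0.015 -0.002 -0.105 0 0;0 0 0.02 -0.006 -0.14 0 0;0 0 0.025 -0.012 -0.175 0 0;0 0 0.03 -0.018 -0.21 0 0;0 0 0.035 -0.025 -0.245 0 0;0 0 0.038 -0.032 -0.28 0 0;0 0 0.04 -0.038 -0.315 0 0;0 0 0.043 -0.045 -0.35 0 0;0 0 0.043 -0.045 -0.367 0 0;0 0 0.043 -0.045 -0.367 0 0",
)

```text
time: 7.42
tool_pos: [0.5682, -0.2093, 0.2673]
ee_rot: [2.109, -0.013, 1.455]
wrist_force: [-0.4, 0.4, -2.4]
width: 0.0334
```

```bash
python3 -c "
from h import *
o=get_obs(); print(o['time'],o['joint_positions'],o['tool_pos']+rot(o)[:,2]*-.0188, rot(o)[:,2],o['width'])
s=snap('scene','c6');cv2.imwrite('pics/c6c.png',cv2.resize(s['image'][120:320,180:400,::-1],None,fx=3,fy=3))
s=snap('side','s6')
cv2.imwrite('pics/s6c.png',cv2.resize(s['image'][60:340,230:520,::-1],None,fx=2,fy=2))"
```

```text
7.4167 [-0.75838245 -0.41106291  2.01476486  0.81465511  0.79566266 -2.56568609] [ 0.55211295 -0.2075509   0.27691909] [ 0.85344603 -0.09269306 -0.51287218] 0.03340624204018225
```

View pics/s6c.png

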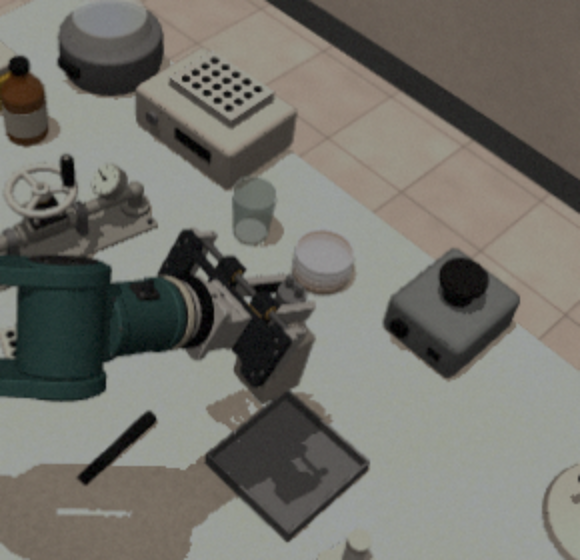

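View pics/c6c.png

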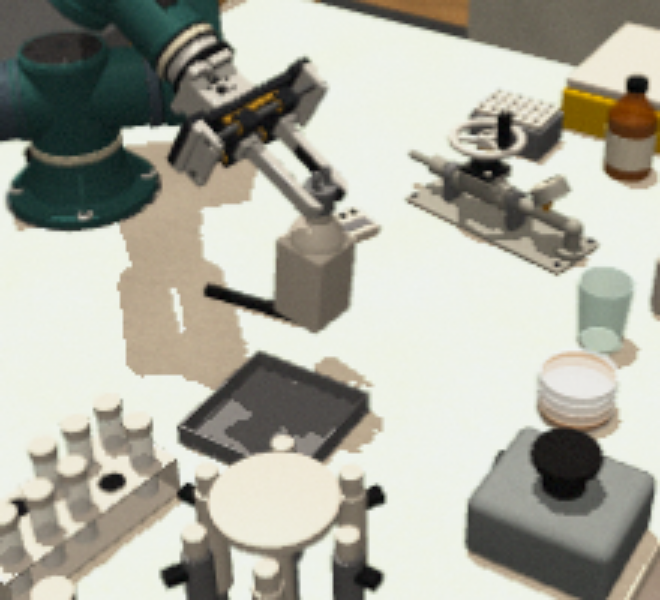

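The tilt works: the bottle is nearly upright in both views. However, joint 6 hit its range and pulled the arm sideways, so I'll turn the heading to the radial direction (yaw about 1.10) to free it.

```bash
cat >> h.py <<'E'
def gog(gx,gy,gz,yaw,tilt):
    Rt=R.from_euler('xyz',[np.pi,0,yaw]).as_matrix()@R.from_rotvec([tilt,0,0]).as_matrix()
    p=np.array([gx,gy,gz])+.0188*Rt[:,2]; go(*p,yaw,tilt)
    o=get_obs(); print("j",np.round(o["joint_positions"],2),"g",np.round(o["tool_pos"]-.0188*rot(o)[:,2],4),"z'",np.round(rot(o)[:,2],3))
E
python3 -c "
from h import *
gog(.525,-.267,.25,1.1,-1.152)"
```

```text
t 7.52 pos [ 0.5689 -0.2088  0.2691] rpy [ 2.108 -0.012  1.457] w 0.0335 F [-0.2 -0.3 -1.4]
shift [-0.276 -0.132 -0.019] turn [-0.038 -0.103  0.049]
j [-0.76 -0.41  2.01  0.81  0.8  -2.57] g [ 0.5528 -0.2071  0.2788] z' [ 0.854 -0.092 -0.512]
```

Call:
servo_tool(
  targets="0 -0.05 -0.03 0 -0.01 -0.02 0.01;0 -0.1 -0.05 -0.01 -0.01 -0.04 0.02;0 -0.15 -0.07 -0.01 -0.02 -0.06 0.03;0 -0.2 -0.1 -0.01 -0.03 -0.08 0.04;0 -0.24 -0.12 -0.02 -0.03 -0.1 0.05;0 -0.28 -0.13 -0.02 -0.04 -0.1 0.05;0 -0.28 -0.13 -0.02 -0.04 -0.1 0.05;0 -0.28 -0.13 -0.02 -0.04 -0.1 0.05",
)

```text
time: 8.18
tool_pos: [0.5402, -0.2774, 0.2416]
ee_rot: [1.988, -0.009, 1.104]
wrist_force: [0.3, -0.0, -2.2]
width: 0.0332
```

```bash
python3 -c "
from h import *
gog(.525,-.267,.25,1.1,-1.152)"
```

```text
t 8.18 pos [ 0.5402 -0.2774  0.2416] rpy [ 1.988 -0.009  1.104] w 0.0332 F [ 0.3 -0.  -2.2]
shift [ 0.01   0.001 -0.005] turn [ 0.001 -0.002 -0.002]
j [-0.69 -0.46  2.17  0.64  0.35 -2.26] g [ 0.5249 -0.2698  0.2492] z' [ 0.818 -0.408 -0.405]
```

```bash
python3 -c "
from h import *
s=snap('scene','c7');cv2.imwrite('pics/c7c.png',cv2.resize(s['image'][140:300,200:380,::-1],None,fx=4,fy=4,interpolation=cv2.INTER_CUBIC))
s=snap('side','s7')
cv2.imwrite('pics/s7c.png',cv2.resize(s['image'][140:340,290:490,::-1],None,fx=3,fy=3,interpolation=cv2.INTER_CUBIC))"
```

```text
(no output)
```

View pics/s7c.png

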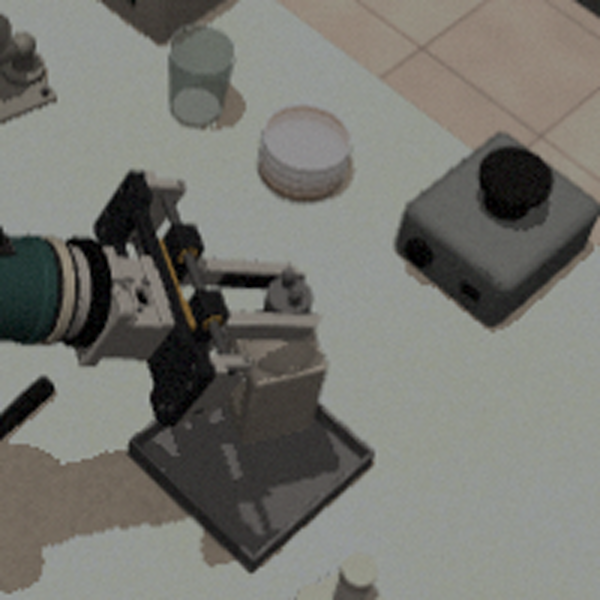

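View pics/c7c.png

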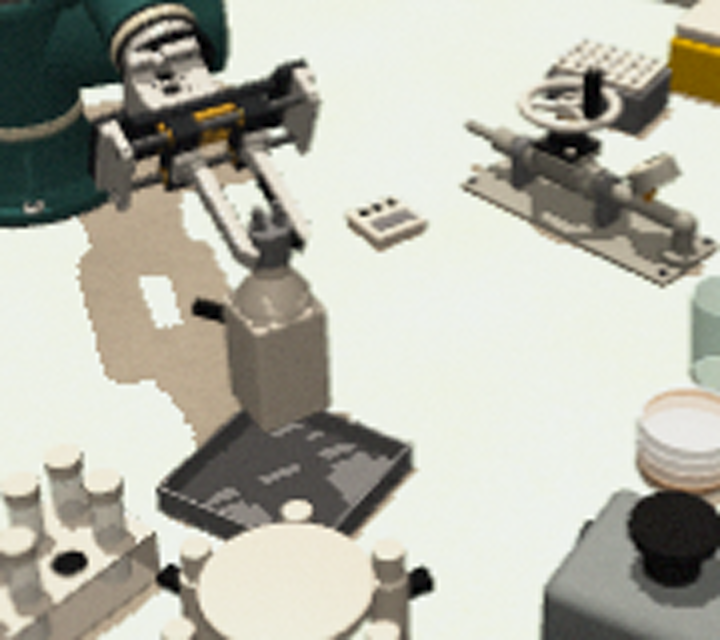

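Both views show the bottle upright above the tray. I'll lower it straight down.

Call:
servo_tool(
  targets="0 0.01 -0.03 0.01 0 0 0;0 0.01 -0.06 0.026 0 0 0;0 0.01 -0.09 0.04 0 0 0;0 0.01 -0.12 0.053 0 0 0;0 0.01 -0.15 0.066 0 0 0;0 0.01 -0.18 0.08 0 0 0;0 0.01 -0.21 0.093 0 0 0;0 0.01 -0.24 0.106 0 0 0;0 0.01 -0.27 0.12 0 0 0;0 0.01 -0.29 0.13 0 0 0;0 0.01 -0.3 0.133 0 0 0;0 0.01 -0.3 0.133 0 0 0",
)

```text
time: 9.28
tool_pos: [0.543, -0.2669, 0.1686]
ee_rot: [2.001, -0.005, 1.092]
wrist_force: [0.1, 0.9, -1.9]
width: 0.0337
```

```bash
python3 -c "
from h import *
gog(.525,-.267,.159,1.1,-1.152)
s=snap('scene','c8');cv2.imwrite('pics/c8c.png',cv2.resize(s['image'][140:300,200:380,::-1],None,fx=4,fy=4,interpolation=cv2.INTER_CUBIC))"
```

```text
t 9.28 pos [ 0.543  -0.2669  0.1686] rpy [ 2.001 -0.005  1.092] w 0.0337 F [ 0.1  0.9 -1.9]
shift [-0.033 -0.06   0.033] turn [-0.004  0.002 -0.002]
j [-0.63 -0.36  2.26  0.94  0.18 -2.57] g [ 0.5279 -0.259   0.1764] z' [ 0.807 -0.417 -0.417]
```

View pics/c8c.png

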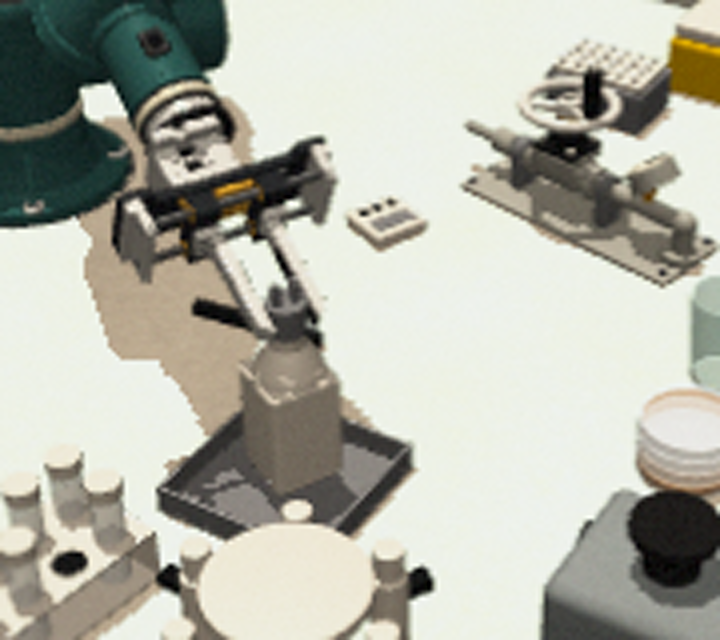

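Joints 5 and 6 are at their limits about 17 mm above the floor. I'll step slightly outward, take the true arm-plane heading and ease the tilt a bit, which gives margin again.

```bash
python3 -c "
from h import *
gog(.555,-.288,.19,.98,-1.02)"
```

```text
t 9.33 pos [ 0.5431 -0.2672  0.1691] rpy [ 2.001 -0.005  1.092] w 0.0333 F [ 0.4  0.2 -2.5]
shift [-0.059  0.101  0.113] turn [ 0.038 -0.032  0.015]
j [-0.63 -0.36  2.26  0.94  0.18 -2.57] g [ 0.5279 -0.2593  0.1769] z' [ 0.808 -0.417 -0.417]
```

Call:
servo_tool(
  targets="0 -0.01 0.03 0.02 0.01 -0.01 0;0 -0.02 0.06 0.05 0.02 -0.02 0.01;0 -0.04 0.09 0.08 0.03 -0.03 0.01;0 -0.06 0.1 0.11 0.04 -0.03 0.015;0 -0.06 0.1 0.11 0.04 -0.03 0.015;0 -0.06 0.1 0.11 0.04 -0.03 0.015;0 -0.06 0.1 0.11 0.04 -0.03 0.015",
)

```text
time: 9.92
tool_pos: [0.5696, -0.2987, 0.185]
ee_rot: [2.12, -0.0, 0.986]
wrist_force: [0.7, -0.6, -0.9]
width: 0.0334
```

```bash
python3 -c "
from h import *
gog(.555,-.288,.165,.98,-1.02)
s=snap('scene','c9');cv2.imwrite('pics/c9c.png',cv2.resize(s['image'][140:300,200:380,::-1],None,fx=4,fy=4,interpolation=cv2.INTER_CUBIC))"
```

```text
t 9.92 pos [ 0.5696 -0.2987  0.185 ] rpy [ 2.12  -0.     0.986] w 0.0334 F [ 0.7 -0.6 -0.9]
shift [ 0.003 -0.106  0.055] turn [ 0.    -0.002  0.001]
j [-0.56 -0.27  2.08 -0.07  0.31 -1.49] g [ 0.5563 -0.2899  0.1948] z' [ 0.711 -0.471 -0.522]
```

View pics/c9c.png

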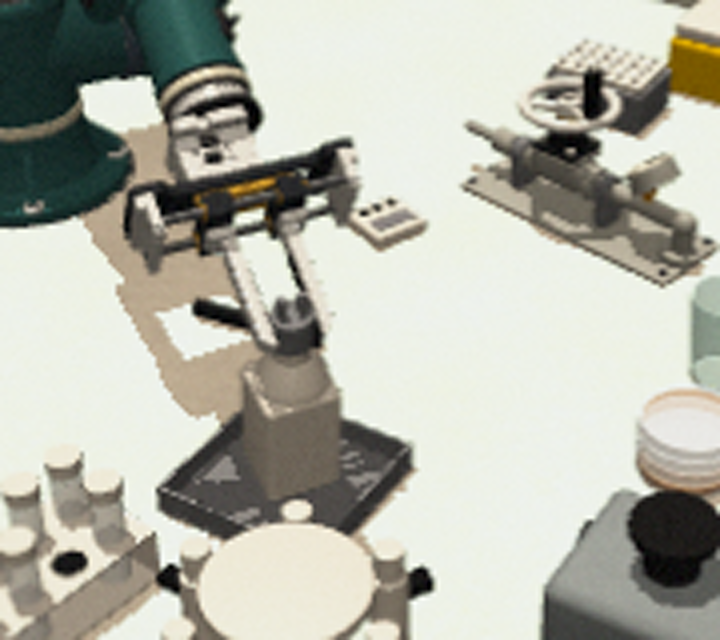

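Call:
servo_tool(
  targets="0 0 -0.03 0.015 0 0 0;0 0 -0.06 0.03 0 0 0;0 0 -0.09 0.045 0 0 0;0 0 -0.106 0.055 0 0 0;0 0 -0.115 0.06 0 0 0;0 0 -0.12 0.063 0 0 0;0 0 -0.125 0.065 0 0 0;0 0 -0.125 0.065 0 0 0",
)

```text
time: 10.63
tool_pos: [0.5683, -0.2974, 0.1531]
ee_rot: [2.11, -0.002, 0.987]
wrist_force: [-1.8, -0.0, 10.0]
width: 0.0332
```

```bash
python3 -c "
from h import *
gog(.55,-.288,.158,.98,-1.1)"
```

```text
t 10.63 pos [ 0.5683 -0.2974  0.1531] rpy [ 2.11e+00 -2.00e-03  9.87e-01] w 0.0332 F [-1.8 -0.  10. ]
shift [-0.009 -0.02  -0.006] turn [-0.022 -0.002  0.   ]
j [-0.56 -0.23  2.13 -0.1   0.21 -1.46] g [ 0.5549 -0.2886  0.1627] z' [ 0.716 -0.472 -0.514]
```

```bash
python3 -c "
from h import *
s=snap('scene','c10');a=cv2.resize(s['image'][200:290,230:330,::-1],None,fx=6,fy=6,interpolation=cv2.INTER_CUBIC)
s=snap('side','s10')
b=cv2.resize(s['image'][220:340,330:430,::-1],None,fx=5,fy=5,interpolation=cv2.INTER_CUBIC)
cv2.imwrite('pics/c10c.png',a);cv2.imwrite('pics/s10c.png',b)"
```

```text
(no output)
```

View pics/c10c.png

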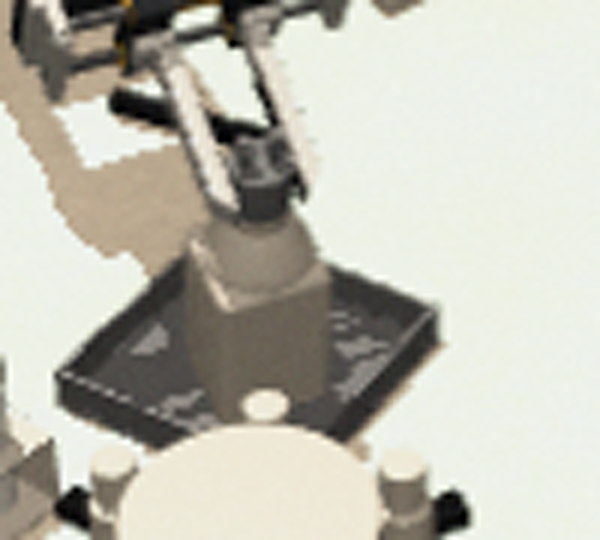

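View pics/s10c.png

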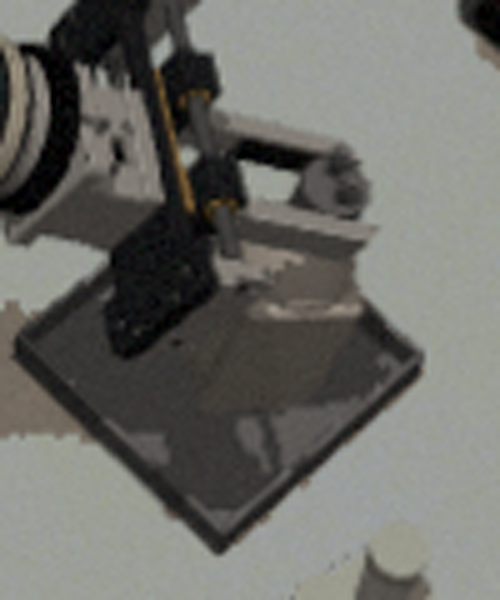

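Contact gives 10 N of upward force, with a slight forward lean left over. I'll ease the cap back toward the robot to right the bottle on its base edge, then open.

Call:
servo_tool(
  targets="0 0 -0.01 -0.017 0 0 0;0 0 -0.02 -0.034 0 0 0;0 0 -0.03 -0.05 0 0 0;0 0 -0.03 -0.05 0 0 0;0 0 -0.03 -0.05 0 0 0",
)

```text
time: 11.15
tool_pos: [0.5551, -0.2888, 0.1511]
ee_rot: [2.114, -0.002, 0.986]
wrist_force: [-0.7, 0.4, 7.2]
width: 0.0331
```

```bash
python3 -c "
from h import *
gog(.55,-.288,.158,.98,-1.1)
s=snap('scene','c11');a=cv2.resize(s['image'][200:290,230:330,::-1],None,fx=6,fy=6,interpolation=cv2.INTER_CUBIC)
cv2.imwrite('pics/c11c.png',a)"
```

```text
t 11.15 pos [ 0.5551 -0.2888  0.1511] rpy [ 2.114e+00 -2.000e-03  9.860e-01] w 0.0331 F [-0.7  0.4  7.2]
shift [-0.009  0.019  0.045] turn [-0.023 -0.002  0.   ]
j [-0.56 -0.27  2.16 -0.1   0.22 -1.46] g [ 0.5417 -0.2799  0.1608] z' [ 0.715 -0.471 -0.517]
```

View pics/c11c.png

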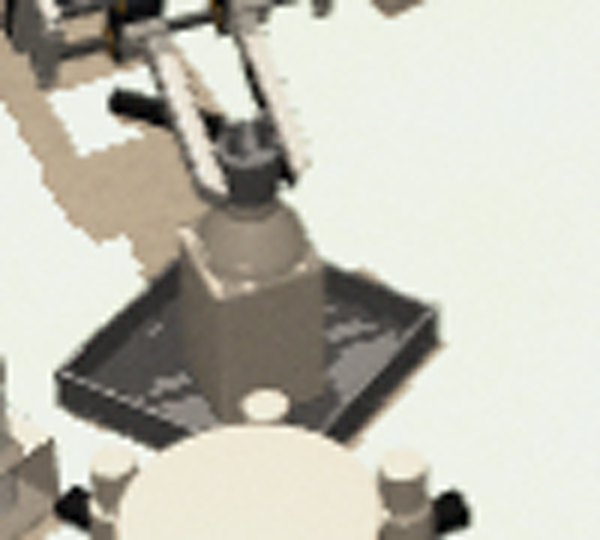

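Base now reads flatter on the tray floor, with 7 N of support. I'll open the fingers.

Call:
servo_tool(
  targets="0.4 0 0 0 0 0 0;0.4 0 0 0 0 0 0;0.45 0 0 0 0 0 0;0.6 0 0 0 0 0 0;0.8 0 0 0 0 0 0;0.8 0 0 0 0 0 0;0.8 0 0 0 0 0 0",
)

```text
time: 11.78
tool_pos: [0.5529, -0.2875, 0.1449]
ee_rot: [2.127, -0.002, 0.986]
wrist_force: [0.1, -0.5, 0.4]
width: 0.0657
```

```bash
python3 -c "
from h import *
gog(.55,-.288,.158,.98,-1.1)
s=snap('scene','c12');a=cv2.resize(s['image'][200:290,230:330,::-1],None,fx=6,fy=6,interpolation=cv2.INTER_CUBIC)
cv2.imwrite('pics/c12c.png',a); s=snap('wrist','w12')"
```

```text
t 11.78 pos [ 0.5529 -0.2875  0.1449] rpy [ 2.127e+00 -2.000e-03  9.860e-01] w 0.0657 F [ 0.1 -0.5  0.4]
shift [-0.009  0.046  0.04 ] turn [-0.027 -0.002  0.   ]
j [-0.56 -0.26  2.16 -0.1   0.23 -1.46] g [ 0.5396 -0.2787  0.1549] z' [ 0.708 -0.468 -0.528]
```

View pics/c12c.png

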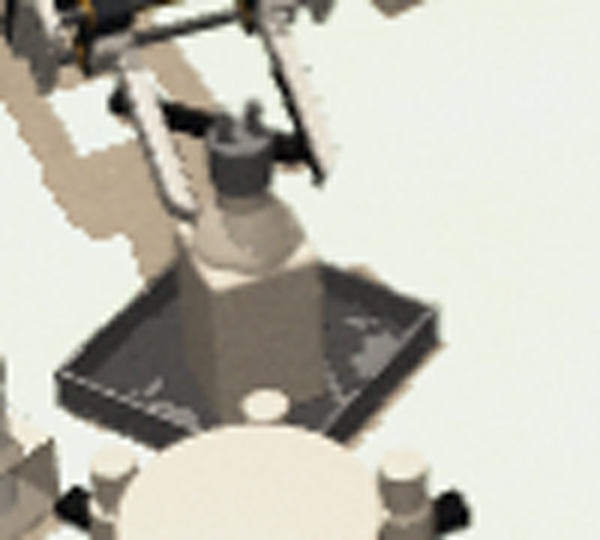

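View pics/w12.png

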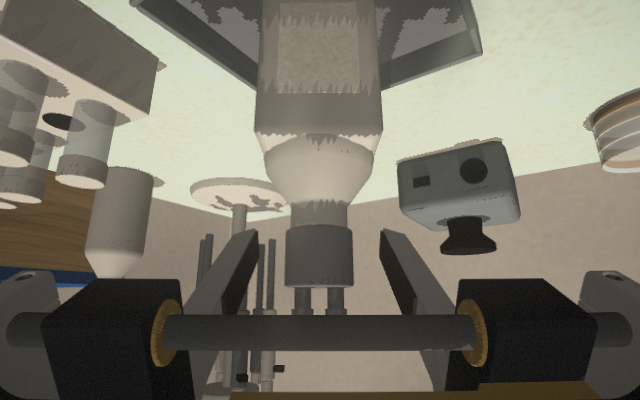

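The bottle stands free in the tray with a finger gap on each side of the cap. I'll back out along the tool axis.

Call:
servo_tool(
  targets="0.8 0 0 -0.08 0 0 0;0.8 0 0 -0.2 0 0 0;0.8 0 0 -0.32 0 0 0;0.8 0 0 -0.45 0 0 0;0.8 0 0 -0.55 0 0 0;0.8 0 0 -0.55 0 0 0",
)

```text
time: 12.38
tool_pos: [0.4552, -0.2225, 0.2239]
ee_rot: [2.116, -0.002, 0.986]
wrist_force: [0.8, -0.1, -0.0]
width: 0.075
```

```bash
python3 -c "
from h import *
go(.45,0.0,.30,1.2)
print(get_obs()['joint_positions'])
s=snap('side','s13')
cv2.imwrite('pics/s13c.png',cv2.resize(s['image'][140:340,290:490,::-1],None,fx=3,fy=3,interpolation=cv2.INTER_CUBIC))"
```

```text
t 12.38 pos [ 0.4552 -0.2225  0.2239] rpy [ 2.116e+00 -2.000e-03  9.860e-01] w 0.075 F [ 0.8 -0.1 -0. ]
shift [ 0.732 -0.005 -0.592] turn [ 0.325  0.034 -0.062]
[-0.54254874 -0.72540217  2.26024955 -0.06279116  0.58277219 -1.49475566]
```

View pics/s13c.png

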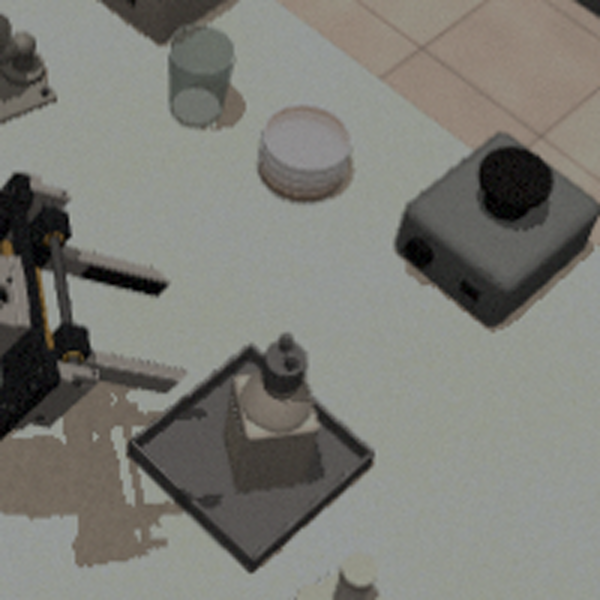

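The bottle stands upright inside the tray (side crop about (270,420)), with its base clear of all the walls. Now to the valve.

Call:
servo_tool(
  targets="0.6 0.05 0 -0.06 0.03 0 0;0.6 0.12 0 -0.12 0.07 0 0;0.6 0.2 0 -0.2 0.1 0.01 -0.02;0.6 0.3 0 -0.28 0.14 0.01 -0.02;0.6 0.4 0 -0.35 0.18 0.02 -0.03;0.6 0.5 0 -0.42 0.21 0.02 -0.04;0.6 0.6 0 -0.5 0.25 0.03 -0.05;0.6 0.7 0 -0.55 0.29 0.03 -0.06;0.6 0.73 0 -0.59 0.325 0.034 -0.062;0.6 0.73 0 -0.59 0.325 0.034 -0.062;0.6 0.73 0 -0.59 0.325 0.034 -0.062",
)

```text
time: 13.35
tool_pos: [0.4538, -0.0027, 0.2928]
ee_rot: [-3.128, 0.001, 1.197]
wrist_force: [-0.8, 0.1, -0.0]
width: 0.0568
```

```bash
python3 -c "
from h import *
go(.515,0.20,.28,1.4)"
```

```text
t 13.35 pos [ 0.4538 -0.0027  0.2928] rpy [-3.128e+00  1.000e-03  1.197e+00] w 0.0568 F [-0.8  0.1 -0. ]
shift [ 0.844 -0.067  0.052] turn [-0.004 -0.    -0.064]
```

Call:
servo_tool(
  targets="0.6 0.15 0.02 0 0 0 -0.02;0.6 0.3 0.05 -0.01 0 0 -0.04;0.6 0.45 0.06 -0.02 0 0 -0.064;0.6 0.6 0.08 -0.03 0 0 -0.064;0.6 0.75 0.08 -0.03 0 0 -0.064;0.6 0.9 0.08 -0.03 0 0 -0.064;0.6 1 0.08 -0.03 0 0 -0.064;0.6 1 0.08 -0.03 0 0 -0.064;0.6 1 0.08 -0.03 0 0 -0.064;0.6 1 0.08 -0.03 0 0 -0.064",
)

```text
time: 14.18
tool_pos: [0.5609, 0.2224, 0.3038]
ee_rot: [-3.133, -0.003, 1.398]
wrist_force: [0.2, -0.7, 0.2]
width: 0.0562
```

```bash
python3 -c "
from h import *
go(.555,0.215,.25,1.4)
s=snap('wrist','w14')
print(proj(s,[.52,.235,.122]),proj(s,[.556,.2145,.18]))
cv2.imwrite('pics/w14c.png',cv2.resize(s['image'][60:260,220:460,::-1],None,fx=3,fy=3,interpolation=cv2.INTER_CUBIC))"
```

```text
t 14.18 pos [0.5609 0.2224 0.3038] rpy [-3.133e+00 -3.000e-03  1.398e+00] w 0.0562 F [ 0.2 -0.7  0.2]
shift [-0.034 -0.017  0.215] turn [-0.003 -0.001 -0.001]
[323.51726012 141.26514446] [309.27628989 189.20030593]
```

View pics/w14c.png

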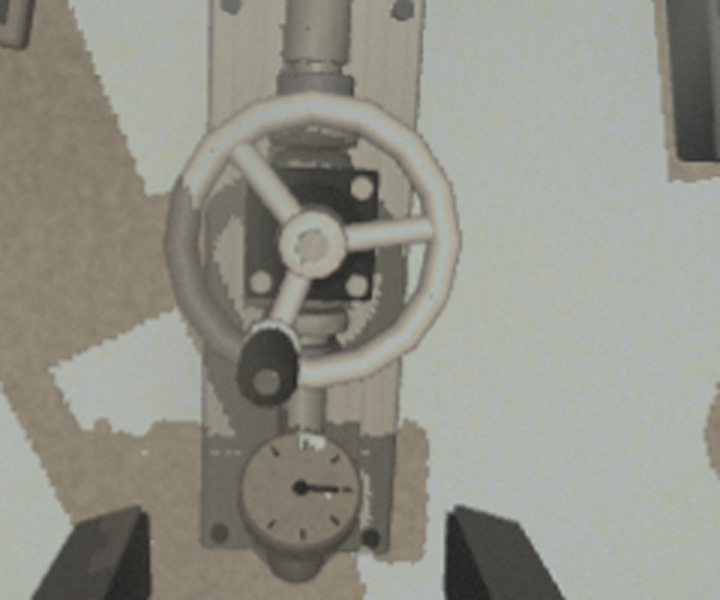

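```bash
python3 -c "
from h import *
s=load('w14')
m=np.array
q=lambda x,y,z:onz(s,220+x/3,60+y/3,z)
E=[q(165,240,.122),q(460,240,.122),q(312,92,.122),q(312,385,.122)]
print(np.round(E,4)); c=np.mean(E,0); print('c',c,'dia',np.linalg.norm(E[0]-E[1]),np.linalg.norm(E[2]-E[3]))
print('hub',q(313,245,.133)); h=q(267,380,.18); print('handle top',h); 
print('hbase',q(271,330,.13))
# plate edges for x axis
a=(q(232,5,.005)+q(402,10,.005))/2; b=(q(219,533,.005)+q(370,538,.005))/2; print(a,b,np.degrees(np.arctan2(b[1]-a[1],b[0]-a[0])), np.linalg.norm(b-a))
for C in (c,q(313,245,.133)): print(np.hypot(*(h-C)[:2]),np.degrees(np.arctan2((h-C)[1],(h-C)[0])))
"
```

```text
[[0.5098 0.1843 0.122 ]
 [0.5278 0.2876 0.122 ]
 [0.4691 0.2442 0.122 ]
 [0.5708 0.2269 0.122 ]]
c [0.51937054 0.23573746 0.122     ] dia 0.10483125945390871 0.10319595168145353
hub [0.51957494 0.23574539 0.133     ]
handle top [0.55358801 0.21467756 0.18      ]
hbase [0.54676631 0.21606405 0.13      ]
[0.42764537 0.25566681 0.005     ] [0.67328611 0.20260479 0.005     ] -12.189438870820302 0.2513064942463479
0.04017902781250349 -31.611139731830104
0.04000927452331385 -31.774232156967955
```

The wheel centre is (0.5195, 0.2357), with rim diameter reading 104–105 mm against 106 given. The handle is at radius 40 mm, bearing -31.7°. The valve x axis is at -12.2°, so the joint is at about 9.08 rad (the alternative, 2.80, is below the stated range). I'll go down onto the handle.

Call:
servo_tool(
  targets="0.6 -0.034 -0.02 0.08 0 0 0;0.6 -0.034 -0.02 0.2 0 0 0;0.6 -0.034 -0.02 0.32 0 0 0;0.6 -0.034 -0.02 0.42 0 0 0;0.6 -0.034 -0.02 0.42 0 0 0;0.6 -0.034 -0.02 0.42 0 0 0",
)

```text
time: 14.73
tool_pos: [0.5532, 0.215, 0.1981]
ee_rot: [-3.13, -0.002, 1.397]
wrist_force: [0.7, 0.3, 1.6]
width: 0.0565
```

```bash
python3 -c "
from h import *
go(.5536,.2148,.142,1.4)
s=snap('wrist','w15')
print(proj(s,[.5536,.2148,.18]))"
```

```text
t 14.73 pos [0.5532 0.215  0.1981] rpy [-3.130e+00 -2.000e-03  1.397e+00] w 0.0565 F [0.7 0.3 1.6]
shift [-0.001  0.004  0.224] turn [-0.004 -0.001 -0.001]
[318.71538012 233.58497166]
```

View pics/w15.png

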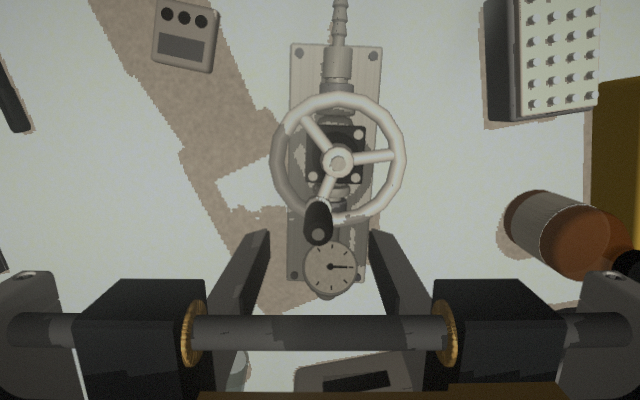

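The handle top is at (317,235) against (319,234) predicted, so I can lower and grip.

Call:
servo_tool(
  targets="0.6 0 0.004 0.1 0 0 0;0.6 0 0.004 0.2 0 0 0;0.6 0 0.004 0.22 -0.004 0 0;0.6 0 0.004 0.22 -0.004 0 0;0 0 0.004 0.22 -0.004 0 0;0 0 0.004 0.22 -0.004 0 0;0 0 0.004 0.22 -0.004 0 0;0 0 0.004 0.22 -0.004 0 0;0 0 0.004 0.22 -0.004 0 0;0 0 0.004 0.22 -0.004 0 0",
)

```text
time: 15.62
tool_pos: [0.5551, 0.2157, 0.1446]
ee_rot: [3.137, -0.002, 1.399]
wrist_force: [-0.5, -3.7, 2.3]
width: 0.02
```

```bash
python3 -c "
from h import *
o=get_obs(); p=o['tool_pos']; C=np.array([.5195,.2357]); d=p[:2]-C
print(o['tool_pos'],o['ee_rot'],o['wrist_force'],o['width'],np.hypot(*d),np.degrees(np.arctan2(d[1],d[0])))"
```

```text
[0.55507175 0.21572892 0.14461666] [ 3.13705105e+00 -1.57402213e-03  1.39897142e+00] [-0.54728998 -3.65478505  2.26366296] 0.019976869629310376 0.040794525825842934 -29.31119715005164
```

Gripped, width 20.0 mm as expected. The script below works out circle rows in tool axes. I'll turn clockwise half a turn and check the forces.

```bash
cat >> h.py <<'E'
C=np.array([.5195,.2357])
def circ(a0,steps,yaw=1.399,r=.04,dr=(0,0)):
    X=np.array([np.cos(yaw),np.sin(yaw)]);Y=np.array([np.sin(yaw),-np.cos(yaw)])
    P=lambda a:r*np.array([np.cos(np.radians(a)),np.sin(np.radians(a))])
    print(";".join("0 %.3f %.3f 0 0 0 0"%(X@d/.25,Y@d/.25) for d in [P(a)-P(a0)+np.array(dr) for a in steps]))
def st():
    o=get_obs(); p=o['tool_pos'][:2]-rot(o)[:2,2]*.0188; d=p-C; F=o['wrist_force']; u=d/np.hypot(*d)
    print("t %.2f ang %.1f r %.4f z %.4f yaw %.3f w %.4f F %s rad %.1f tan %.1f"%(o['time'],np.degrees(np.arctan2(d[1],d[0])),np.hypot(*d),o['tool_pos'][2],o['ee_rot'][2],o['width'],np.round(F,1),F[:2]@u,F[:2]@[-u[1],u[0]]))
E
python3 -c "
from h import *
st(); circ(-31,[-31-15*k for k in range(1,13)])"
```

```text
t 15.62 ang -29.4 r 0.0407 z 0.1446 yaw 1.399 w 0.0200 F [-0.5 -3.7  2.3] rad 1.3 tan -3.5
0 -0.037 -0.020 0 0 0 0;0 -0.067 -0.049 0 0 0 0;0 -0.089 -0.085 0 0 0 0;0 -0.100 -0.125 0 0 0 0;0 -0.101 -0.166 0 0 0 0;0 -0.091 -0.207 0 0 0 0;0 -0.071 -0.244 0 0 0 0;0 -0.043 -0.274 0 0 0 0;0 -0.007 -0.296 0 0 0 0;0 0.033 -0.307 0 0 0 0;0 0.075 -0.308 0 0 0 0;0 0.115 -0.298 0 0 0 0
```

Call:
servo_tool(
  targets="0 -0.037 -0.02 0 0 0 0;0 -0.067 -0.049 0 0 0 0;0 -0.089 -0.085 0 0 0 0;0 -0.1 -0.125 0 0 0 0;0 -0.101 -0.166 0 0 0 0;0 -0.091 -0.207 0 0 0 0;0 -0.071 -0.244 0 0 0 0;0 -0.043 -0.274 0 0 0 0;0 -0.007 -0.296 0 0 0 0;0 0.033 -0.307 0 0 0 0;0 0.075 -0.308 0 0 0 0;0 0.115 -0.298 0 0 0 0",
)

```text
time: 16.62
tool_pos: [0.4867, 0.2574, 0.1446]
ee_rot: [3.136, -0.002, 1.399]
wrist_force: [2.0, -7.0, 4.2]
width: 0.0196
```

```bash
python3 -c "
from h import *
st(); circ(149,[149-15*k for k in range(1,13)])
s=snap('side','s16')
cv2.imwrite('pics/s16c.png',cv2.resize(s['image'][90:250,180:380,::-1],None,fx=3,fy=3,interpolation=cv2.INTER_CUBIC))"
```

```text
t 16.62 ang 146.7 r 0.0394 z 0.1446 yaw 1.399 w 0.0196 F [ 2.  -7.   4.2] rad -5.5 tan 4.7
0 0.037 0.020 0 0 0 0;0 0.067 0.049 0 0 0 0;0 0.089 0.085 0 0 0 0;0 0.100 0.125 0 0 0 0;0 0.101 0.166 0 0 0 0;0 0.091 0.207 0 0 0 0;0 0.071 0.244 0 0 0 0;0 0.043 0.274 0 0 0 0;0 0.007 0.296 0 0 0 0;0 -0.033 0.307 0 0 0 0;0 -0.075 0.308 0 0 0 0;0 -0.115 0.298 0 0 0 0
```

View pics/s16c.png

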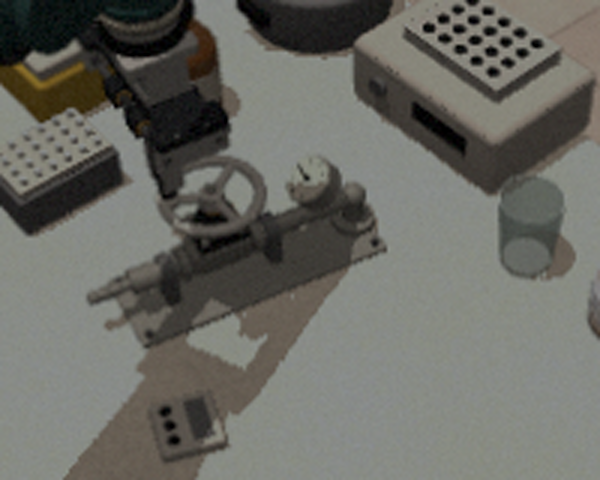

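Half a turn done with low forces. It passed the closed bearing without a stop, which confirms the 9.08 rad start. Next half turn.

Call:
servo_tool(
  targets="0 0.037 0.02 0 0 0 0;0 0.067 0.049 0 0 0 0;0 0.089 0.085 0 0 0 0;0 0.1 0.125 0 0 0 0;0 0.101 0.166 0 0 0 0;0 0.091 0.207 0 0 0 0;0 0.071 0.244 0 0 0 0;0 0.043 0.274 0 0 0 0;0 0.007 0.296 0 0 0 0;0 -0.033 0.307 0 0 0 0;0 -0.075 0.308 0 0 0 0;0 -0.115 0.298 0 0 0 0",
)

```text
time: 17.67
tool_pos: [0.5566, 0.2187, 0.1446]
ee_rot: [3.135, -0.009, 1.401]
wrist_force: [3.3, 3.2, 3.7]
width: 0.0195
```

```bash
python3 -c "
from h import *
st(); circ(-31,[-31-15*k for k in range(1,10)]+[-173,-178,-182])"
```

```text
t 17.67 ang -24.9 r 0.0407 z 0.1446 yaw 1.401 w 0.0195 F [3.3 3.2 3.7] rad 1.7 tan 4.3
0 -0.037 -0.020 0 0 0 0;0 -0.067 -0.049 0 0 0 0;0 -0.089 -0.085 0 0 0 0;0 -0.100 -0.125 0 0 0 0;0 -0.101 -0.166 0 0 0 0;0 -0.091 -0.207 0 0 0 0;0 -0.071 -0.244 0 0 0 0;0 -0.043 -0.274 0 0 0 0;0 -0.007 -0.296 0 0 0 0;0 0.011 -0.302 0 0 0 0;0 0.025 -0.306 0 0 0 0;0 0.036 -0.308 0 0 0 0
```

Call:
servo_tool(
  targets="0 -0.037 -0.02 0 0 0 0;0 -0.067 -0.049 0 0 0 0;0 -0.089 -0.085 0 0 0 0;0 -0.1 -0.125 0 0 0 0;0 -0.101 -0.166 0 0 0 0;0 -0.091 -0.207 0 0 0 0;0 -0.071 -0.244 0 0 0 0;0 -0.043 -0.274 0 0 0 0;0 -0.007 -0.296 0 0 0 0;0 0.011 -0.302 0 0 0 0;0 0.025 -0.306 0 0 0 0;0 0.036 -0.308 0 0 0 0",
)

```text
time: 18.67
tool_pos: [0.4803, 0.2382, 0.1445]
ee_rot: [3.138, -0.002, 1.399]
wrist_force: [-1.2, -3.9, 7.3]
width: 0.0198
```

```bash
python3 -c "
from h import *
st(); circ(-182,[-185,-188,-191,-194,-197,-200,-203,-203,-203])"
```

```text
t 18.67 ang 176.4 r 0.0393 z 0.1445 yaw 1.399 w 0.0198 F [-1.2 -3.9  7.3] rad 1.0 tan 4.0
0 0.008 -0.001 0 0 0 0;0 0.017 -0.001 0 0 0 0;0 0.025 -0.001 0 0 0 0;0 0.033 -0.001 0 0 0 0;0 0.042 -0.000 0 0 0 0;0 0.050 0.001 0 0 0 0;0 0.058 0.003 0 0 0 0;0 0.058 0.003 0 0 0 0;0 0.058 0.003 0 0 0 0
```

Call:
servo_tool(
  targets="0 0.008 -0.001 0 0 0 0;0 0.017 -0.001 0 0 0 0;0 0.025 -0.001 0 0 0 0;0 0.033 -0.001 0 0 0 0;0 0.042 0 0 0 0 0;0 0.05 0.001 0 0 0 0;0 0.058 0.003 0 0 0 0;0 0.058 0.003 0 0 0 0;0 0.058 0.003 0 0 0 0",
)

```text
time: 19.42
tool_pos: [0.4812, 0.2441, 0.1444]
ee_rot: [-3.141, 0.016, 1.396]
wrist_force: [-9.3, -22.9, 12.7]
width: 0.0194
```

```bash
python3 -c "
from h import *
st(); circ(-203,[-206,-209,-212,-215,-218,-218,-218])"
```

```text
t 19.42 ang 167.2 r 0.0392 z 0.1444 yaw 1.396 w 0.0194 F [ -9.3 -22.9  12.7] rad 4.0 tan 24.4
0 0.008 0.002 0 0 0 0;0 0.016 0.005 0 0 0 0;0 0.024 0.008 0 0 0 0;0 0.032 0.011 0 0 0 0;0 0.039 0.015 0 0 0 0;0 0.039 0.015 0 0 0 0;0 0.039 0.015 0 0 0 0
```

Hit the stop: 24 N tangential at bearing 167.2°, against 167.8° predicted for closed. I'll take reference pictures of the wheel spokes here, for comparison after the two turns.

```bash
python3 -c "
from h import *
st()
s=snap('side','s0stop'); s=snap('scene','c0stop'); s=snap('wrist','w0stop'); st()
circ(-193,[-193+15*k for k in range(1,13)])"
```

```text
t 19.42 ang 167.2 r 0.0392 z 0.1444 yaw 1.396 w 0.0194 F [ -9.3 -22.9  12.7] rad 4.0 tan 24.4
t 19.57 ang 167.2 r 0.0392 z 0.1444 yaw 1.395 w 0.0194 F [ -9.  -21.   14.3] rad 4.1 tan 22.5
0 -0.042 0.003 0 0 0 0;0 -0.081 0.017 0 0 0 0;0 -0.116 0.041 0 0 0 0;0 -0.143 0.072 0 0 0 0;0 -0.161 0.110 0 0 0 0;0 -0.169 0.151 0 0 0 0;0 -0.165 0.193 0 0 0 0;0 -0.152 0.232 0 0 0 0;0 -0.128 0.266 0 0 0 0;0 -0.096 0.294 0 0 0 0;0 -0.059 0.312 0 0 0 0;0 -0.018 0.320 0 0 0 0
```

View pics/w0stop.png

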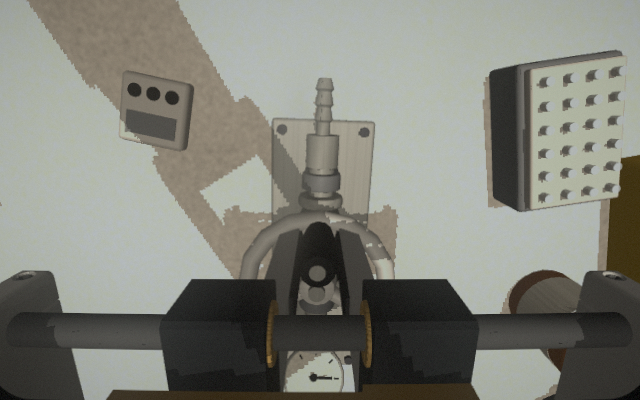

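```bash
python3 -c "
from h import *
circ(-203,[-203+15*k for k in range(1,13)]);circ(-23,[-23+15*k for k in range(1,13)])"
```

```text
0 -0.042 -0.004 0 0 0 0;0 -0.083 0.003 0 0 0 0;0 -0.121 0.020 0 0 0 0;0 -0.153 0.046 0 0 0 0;0 -0.177 0.080 0 0 0 0;0 -0.192 0.119 0 0 0 0;0 -0.196 0.161 0 0 0 0;0 -0.190 0.202 0 0 0 0;0 -0.172 0.240 0 0 0 0;0 -0.146 0.273 0 0 0 0;0 -0.112 0.297 0 0 0 0;0 -0.073 0.312 0 0 0 0
0 0.042 0.004 0 0 0 0;0 0.083 -0.003 0 0 0 0;0 0.121 -0.020 0 0 0 0;0 0.153 -0.046 0 0 0 0;0 0.177 -0.080 0 0 0 0;0 0.192 -0.119 0 0 0 0;0 0.196 -0.161 0 0 0 0;0 0.190 -0.202 0 0 0 0;0 0.172 -0.240 0 0 0 0;0 0.146 -0.273 0 0 0 0;0 0.112 -0.297 0 0 0 0;0 0.073 -0.312 0 0 0 0
```

Opening, half turn 1 of 4.

Call:
servo_tool(
  targets="0 -0.042 -0.004 0 0 0 0;0 -0.083 0.003 0 0 0 0;0 -0.121 0.02 0 0 0 0;0 -0.153 0.046 0 0 0 0;0 -0.177 0.08 0 0 0 0;0 -0.192 0.119 0 0 0 0;0 -0.196 0.161 0 0 0 0;0 -0.19 0.202 0 0 0 0;0 -0.172 0.24 0 0 0 0;0 -0.146 0.273 0 0 0 0;0 -0.112 0.297 0 0 0 0;0 -0.073 0.312 0 0 0 0",
)

```text
time: 20.57
tool_pos: [0.5574, 0.2203, 0.1445]
ee_rot: [3.139, -0.001, 1.398]
wrist_force: [-5.4, -3.7, 7.5]
width: 0.0195
```

```bash
python3 -c "
from h import *
st()"
```

```text
t 20.57 ang -22.1 r 0.0409 z 0.1445 yaw 1.398 w 0.0195 F [-5.4 -3.7  7.5] rad -3.6 tan -5.5
```

Call:
servo_tool(
  targets="0 0.042 0.004 0 0 0 0;0 0.083 -0.003 0 0 0 0;0 0.121 -0.02 0 0 0 0;0 0.153 -0.046 0 0 0 0;0 0.177 -0.08 0 0 0 0;0 0.192 -0.119 0 0 0 0;0 0.196 -0.161 0 0 0 0;0 0.19 -0.202 0 0 0 0;0 0.172 -0.24 0 0 0 0;0 0.146 -0.273 0 0 0 0;0 0.112 -0.297 0 0 0 0;0 0.073 -0.312 0 0 0 0",
)

```text
time: 21.57
tool_pos: [0.4847, 0.254, 0.1446]
ee_rot: [3.135, -0.008, 1.4]
wrist_force: [4.9, 2.8, 3.8]
width: 0.0193
```

```bash
python3 -c "
from h import *
st()"
```

```text
t 21.57 ang 152.5 r 0.0394 z 0.1446 yaw 1.400 w 0.0193 F [4.9 2.8 3.8] rad -3.1 tan -4.7
```

Call:
servo_tool(
  targets="0 -0.042 -0.004 0 0 0 0;0 -0.083 0.003 0 0 0 0;0 -0.121 0.02 0 0 0 0;0 -0.153 0.046 0 0 0 0;0 -0.177 0.08 0 0 0 0;0 -0.192 0.119 0 0 0 0;0 -0.196 0.161 0 0 0 0;0 -0.19 0.202 0 0 0 0;0 -0.172 0.24 0 0 0 0;0 -0.146 0.273 0 0 0 0;0 -0.112 0.297 0 0 0 0;0 -0.073 0.312 0 0 0 0",
)

```text
time: 22.57
tool_pos: [0.5568, 0.219, 0.1445]
ee_rot: [3.141, 0.001, 1.397]
wrist_force: [-3.5, -2.8, 9.9]
width: 0.0199
```

```bash
python3 -c "
from h import *
st()"
```

```text
t 22.57 ang -24.1 r 0.0408 z 0.1445 yaw 1.397 w 0.0199 F [-3.5 -2.8  9.9] rad -2.1 tan -4.0
```

Call:
servo_tool(
  targets="0 0.042 0.004 0 0 0 0;0 0.083 -0.003 0 0 0 0;0 0.121 -0.02 0 0 0 0;0 0.153 -0.046 0 0 0 0;0 0.177 -0.08 0 0 0 0;0 0.192 -0.119 0 0 0 0;0 0.196 -0.161 0 0 0 0;0 0.19 -0.202 0 0 0 0;0 0.172 -0.24 0 0 0 0;0 0.146 -0.273 0 0 0 0;0 0.112 -0.297 0 0 0 0;0 0.073 -0.312 0 0 0 0",
)

```text
time: 23.57
tool_pos: [0.4842, 0.2529, 0.1445]
ee_rot: [3.136, -0.006, 1.4]
wrist_force: [5.7, 1.8, 4.8]
width: 0.0195
```

```bash
python3 -c "
from h import *
st(); circ(157,[160,163,166,168,168,168])"
```

```text
t 23.57 ang 154.3 r 0.0394 z 0.1445 yaw 1.400 w 0.0195 F [5.7 1.8 4.8] rad -4.4 tan -4.1
0 -0.008 -0.002 0 0 0 0;0 -0.016 -0.003 0 0 0 0;0 -0.025 -0.004 0 0 0 0;0 -0.030 -0.004 0 0 0 0;0 -0.030 -0.004 0 0 0 0;0 -0.030 -0.004 0 0 0 0
```

Call:
servo_tool(
  targets="0 -0.008 -0.002 0 0 0 0;0 -0.016 -0.003 0 0 0 0;0 -0.025 -0.004 0 0 0 0;0 -0.03 -0.004 0 0 0 0;0 -0.03 -0.004 0 0 0 0;0 -0.03 -0.004 0 0 0 0;0 -0.03 -0.004 0 0 0 0",
)

```text
time: 24.15
tool_pos: [0.4815, 0.2455, 0.1445]
ee_rot: [3.138, -0.005, 1.399]
wrist_force: [1.4, 1.8, 7.7]
width: 0.0196
```

```bash
python3 -c "
from h import *
st()
for n,k in [('side','s17'),('scene','c17'),('wrist','w17')]: snap(n,k)
st()
A=load('s0stop')['image'][110:180,220:310,::-1];B=load('s17')['image'][110:180,220:310,::-1]
cv2.imwrite('pics/cmp17.png',np.hstack([cv2.resize(i,None,fx=4.4,fy=4.4,interpolation=cv2.INTER_CUBIC) for i in (A,B)]))"
```

```text
t 24.15 ang 165.7 r 0.0393 z 0.1445 yaw 1.399 w 0.0196 F [1.4 1.8 7.7] rad -0.9 tan -2.1
t 24.30 ang 165.6 r 0.0393 z 0.1445 yaw 1.399 w 0.0194 F [1.9 1.1 6.8] rad -1.6 tan -1.6
```

View pics/cmp17.png

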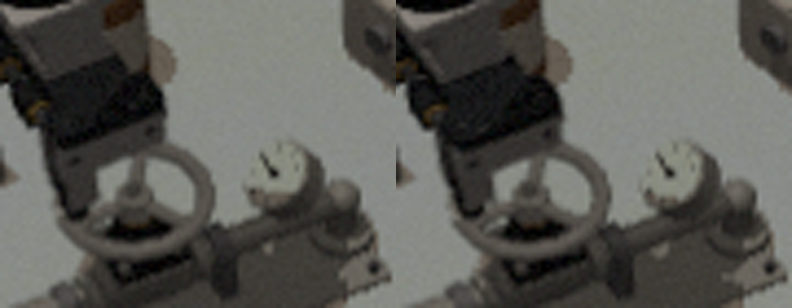

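The two pictures match closely, and tool bearing is 165.6° against 167.2° at the stop. I'll nudge about 2° more counterclockwise and then relieve the push.

Call:
servo_tool(
  targets="0 -0.004 0 0 0 0 0;0 -0.008 0 0 0 0 0;0 -0.01 0 0 0 0 0;0 -0.01 0 0 0 0 0;0 -0.01 0 0 0 0 0;0 -0.01 0 0 0 0 0",
)

```text
time: 24.8
tool_pos: [0.481, 0.2434, 0.1445]
ee_rot: [3.138, -0.005, 1.399]
wrist_force: [0.8, 2.0, 7.2]
width: 0.0191
```

```bash
python3 -c "
from h import *
st()"
```

```text
t 24.80 ang 168.8 r 0.0393 z 0.1445 yaw 1.399 w 0.0191 F [0.8 2.  7.2] rad -0.4 tan -2.1
```

```bash
python3 -c "
from h import *
for n,k in [('side','s18'),('scene','c18'),('wrist','w18')]: snap(n,k)
st()
def cmp(a,b,pts,w=9):
    g=lambda k:cv2.cvtColor(load(k)['image'],cv2.COLOR_RGB2GRAY)
    p=np.float32(pts).reshape(-1,1,2)
    q,s,e=cv2.calcOpticalFlowPyrLK(g(a),g(b),p,None,winSize=(w,w),maxLevel=0,criteria=(3,50,.001))
    return np.round((q-p).reshape(-1,2),2).tolist(), s.ravel().tolist()
si=[(250.5,142),(251.5,147),(256,157.5),(260,158.5),(267,146)]
for k in ['s17','s18']: print(k,cmp('s0stop',k,si))
# static refs: gauge, tap, plate corner
for k in ['s17','s18']: print(k,cmp('s0stop',k,[(282,147),(306,172),(250,155)]))
"
python3 - <<'E'
import sys; sys.path.insert(0,'.')
import os; os.chdir('.')
from h import *
cv2.imwrite('pics/cmp18.png',np.hstack([cv2.resize(load(k)['image'][130:180,225:285,::-1],None,fx=6.6,fy=6.6,interpolation=cv2.INTER_CUBIC) for k in ('s0stop','s18')]))
E
```

```text
t 24.95 ang 168.8 r 0.0393 z 0.1445 yaw 1.399 w 0.0195 F [1.7 2.1 7.5] rad -1.3 tan -2.4
s17 ([[0.6800000071525574, 0.3499999940395355], [0.3499999940395355, 0.1899999976158142], [-0.18000000715255737, 0.23999999463558197], [-0.23999999463558197, 0.17000000178813934], [0.10999999940395355, 0.10999999940395355]], [1, 1, 1, 1, 1])
s18 ([[0.3100000023841858, 1.0700000524520874], [-0.12999999523162842, 0.699999988079071], [-0.009999999776482582, -0.05000000074505806], [-0.019999999552965164, -0.12999999523162842], [0.019999999552965164, -0.009999999776482582]], [1, 1, 1, 1, 1])
s17 ([[0.019999999552965164, -0.009999999776482582], [0.009999999776482582, -0.009999999776482582], [-0.0, -0.0]], [1, 1, 1])
s18 ([[0.019999999552965164, -0.029999999329447746], [0.009999999776482582, -0.009999999776482582], [-0.03999999910593033, 0.05999999865889549]], [1, 1, 1])
```

View pics/cmp18.png

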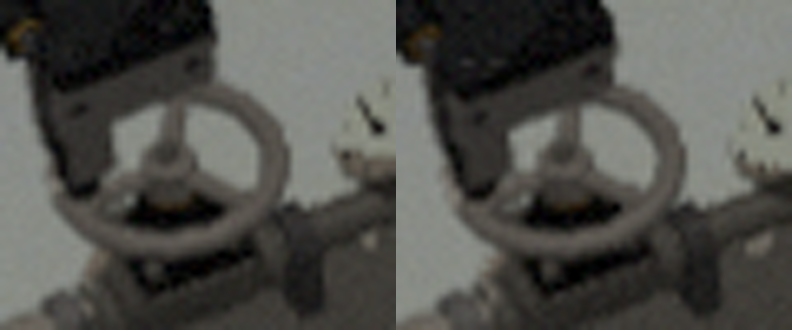

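Static features moved under 0.06 px. The spokes (interpolated between the two pictures) put the wheel about 1° past two turns, matching the tool bearing (168.8° against about 167.8°). I'll make a small correction clockwise, which also relieves the push.

Call:
servo_tool(
  targets="0 0.003 0 0 0 0 0;0 0.006 0 0 0 0 0;0 0.008 0 0 0 0 0;0 0.008 0 0 0 0 0;0 0.008 0 0 0 0 0",
)

```text
time: 25.37
tool_pos: [0.481, 0.2435, 0.1445]
ee_rot: [3.139, -0.001, 1.398]
wrist_force: [0.4, -1.6, 8.2]
width: 0.0195
```

```bash
python3 -c "
from h import *
st()"
```

```text
t 25.37 ang 168.6 r 0.0393 z 0.1445 yaw 1.398 w 0.0195 F [ 0.4 -1.6  8.2] rad -0.7 tan 1.5
```

Call:
servo_tool(
  targets="0 0.003 0 0 0 0 0;0 0.005 0 0 0 0 0;0 0.005 0 0 0 0 0;0 0.005 0 0 0 0 0;0 0.005 0 0 0 0 0",
)

```text
time: 25.78
tool_pos: [0.4812, 0.2444, 0.1445]
ee_rot: [3.139, -0.001, 1.398]
wrist_force: [-0.4, -2.5, 8.1]
width: 0.0202
```

```bash
python3 -c "
from h import *
st()"
```

```text
t 25.78 ang 167.2 r 0.0393 z 0.1445 yaw 1.398 w 0.0202 F [-0.4 -2.5  8.1] rad -0.2 tan 2.5
```

Call:
servo_tool(
  targets="0 -0.003 0 0 0 0 0;0 -0.003 0 0 0 0 0;0 -0.003 0 0 0 0 0;0 -0.003 0 0 0 0 0;0 -0.003 0 0 0 0 0;0 -0.003 0 0 0 0 0",
)

```text
time: 26.28
tool_pos: [0.4812, 0.2444, 0.1445]
ee_rot: [3.139, -0.002, 1.399]
wrist_force: [0.9, -1.5, 7.8]
width: 0.0192
```

```bash
python3 -c "
from h import *
st()
for n,k in [('side','s19'),('scene','c19'),('wrist','w19')]: snap(n,k)
st()
def cmp(a,b,pts,w=9):
    g=lambda k:cv2.cvtColor(load(k)['image'],cv2.COLOR_RGB2GRAY)
    p=np.float32(pts).reshape(-1,1,2)
    q,s,e=cv2.calcOpticalFlowPyrLK(g(a),g(b),p,None,winSize=(w,w),maxLevel=0,criteria=(3,50,.001))
    return np.round((q-p).reshape(-1,2),2).tolist()
for k in ['s17','s18','s19']: print(k,cmp('s0stop',k,[(251.5,147),(256,157.5),(260,158.5)]))
"
```

```text
t 26.28 ang 167.3 r 0.0393 z 0.1445 yaw 1.399 w 0.0192 F [ 0.9 -1.5  7.8] rad -1.2 tan 1.3
t 26.43 ang 167.2 r 0.0393 z 0.1445 yaw 1.399 w 0.0195 F [ 0.5 -1.3  7.7] rad -0.7 tan 1.2
s17 [[0.3499999940395355, 0.1899999976158142], [-0.18000000715255737, 0.23999999463558197], [-0.23999999463558197, 0.17000000178813934]]
s18 [[-0.12999999523162842, 0.699999988079071], [-0.009999999776482582, -0.05000000074505806], [-0.019999999552965164, -0.12999999523162842]]
s19 [[0.05000000074505806, 0.4099999964237213], [0.009999999776482582, 0.07000000029802322], [-0.009999999776482582, 0.019999999552965164]]
```

View pics/c19.png

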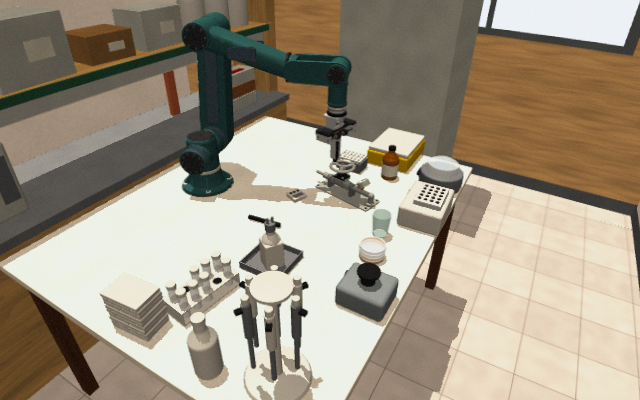

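View pics/s19.png

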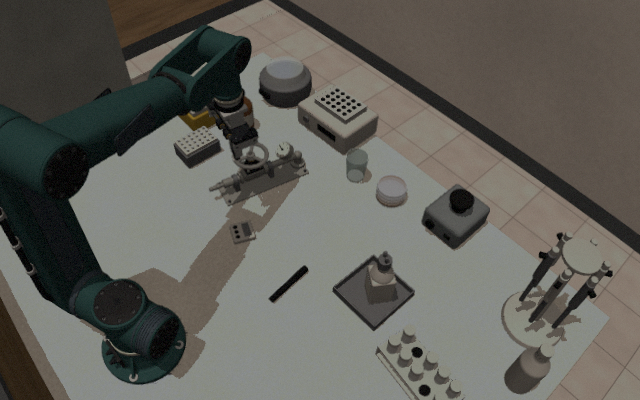

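Final pictures: bottle upright inside the tray (side (380,275), scene (271,245)) and the other items where they were. The wheel spokes are within 0.1 px of the stop picture, about 0.5°, with a residual push near 1 N. I'm handing in.

```bash
python3 -c "
from h import *
print(robot.close_job()); st()"
```

```text
the job is handed in; nothing more can be done
None
the job is handed in; nothing more can be done
```

The job was handed in at 26.4 s of the 72 s limit, with both parts done in the order asked; no verdict was reported.

**Bottle:** I lifted it by the cap. It did not swing to hang upright: the fixed grip force held it at about 24°, and commanding a slightly wider opening did not loosen it. I tilted the tool about 58° to right it instead. That put joints 5 and 6 at the limits of their range, so I changed the heading and moved slightly outward. I set it down with about 10 N, eased it upright and let go. The last pictures show it standing free inside the tray, away from the walls.

**Valve:** I turned the wheel clockwise about 1.45 turns until it stopped at bearing 167.2° with about 24 N at the handle; the picture measurements had predicted 167.8°. From there I opened it two full turns counterclockwise. It went about 1° too far, so I turned it back by that amount.

**Last checks:**
- **Setting:** The bearing was 167.2–167.3° and the wheel spokes were within 0.1 px of the picture taken at the stop, so the setting is good to roughly 0.5°.
- **Grip:** The handle was still held, 19–20 mm between the fingers, with about 1 N of sideways push. About 8 N vertical also showed on the wrist sensor.
- **Other items:** They look unmoved in the last pictures. I only compared them by eye.

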